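# Make up two job kits on routed kit boards

### The arm

A 6-joint arm with a two-finger parallel gripper is mounted at the origin on the work surface. World frame = base frame: x ahead of the robot, y to its left, z up, the work surface at z = 0. Lengths are in mm, angles in rad, forces in N, time in s.
With the tool pointing down it reaches from about 350 to 875 mm from the base axis. Payload 4.2 kg.
Tool frame: the origin (TCP) lies midway between the tips of the shut fingers; the grasp point (between the pads) lies 19 mm behind it; x points along the fingers, y is the direction in which the jaws open and shut, and the axes are right-handed (so a half turn about x gives the same grasp; the last joint's range is limited). The gripper opens to 85 mm and grips with 20 to 120 N. Pads are 22 mm wide; open, the fingers measure 114 mm over their backs; the gripper's body (76 mm by 85 mm) begins 54 mm behind the grasp point. The pads swing forward as they close: fully open they stand 13 mm farther back than shut.
Start: joints at [1.582, 0.385, 0.008, 0, -1.194, -0.259], TCP at [153.263, 605.896, 231.312] pointing down, gripper open.
Joint ranges: [-3.14, 3.14], [-1.21, 2.06], [-1.07, 1.41], [-3.16, 2.05], [-2.99, -0.16], [-3.1, 3.1]. Speed limits (rad/s): [2.79, 2.79, 3.14, 3.14, 3.14, 3.14].

### API

Orientations are given as [roll, pitch, yaw] about the fixed x, y, z axes, in that order (R = Rz(yaw) Ry(pitch) Rx(roll)).
In Python, from cell import ctrl, viewer, order, nets gives the robot as it stands.
- The arm moves only by the tool jog_arm, never from a script. Its argument "steps" is a list that holds one entry, the list of rows, each a list of 7 numbers: the gripper command: -1 is shut, 1 is fully open, values between are in proportion, then the shift along the tool's x, y, z in m, then the turn, a rotation vector about the tool's x, y, z in rad. A call has 1 to 10 rows; each row shifts and turns the pose as measured when the row begins, along the tool's axes as they then stand; what a row does not reach is not made up. A row lasts 1/12 s, in which the tool goes at most 41.7 mm and 7.16 degrees, less where a joint would pass 70% of its speed; a pose out of reach is approached as far as the arm can. A call with a gripper value outside its range is refused whole. The fingers move at their own pace and stop on an object; "grip_force" is the grip in N (left out, the last holds). Time passes only in rows, so rows that do not move let the fingers close. It gives the time, the measured TCP pose, the force and the opening at its end, in the units of the state.
- ctrl.get_obs(): the state, without advancing time (a new reading comes with each control period).
- viewer.capture(name): name is "scene" or "top" or "wrist"; returns a dict with "image" (384x512x3 uint8, red, green, blue), "camera_matrix" (3x3 intrinsics, pixels), "k1" (the pictures are not rectified: a ray, as slopes to the right and down, at radius r is drawn at 1 + k1 r^2 times it, then the intrinsics apply), "R" (3x3) and "t" (3): a world point X has camera coordinates R X + t; the wrist camera has in their place "mount" (4x4, takes a point from camera to tool coordinates, whose origin is the TCP and whose axes are the tool frame's). Camera axes: x right, y down, z forward; pixel columns grow to the right and rows downward; lengths in mm; the calibration is good to about 2 mm. A picture is of the moment at which its call begins: read the wrist's pose just before it. There is no depth.
- order.sign_off(): hands the job in, once; it reports no verdict.
Trained networks look in a picture, given as the dict that the camera call returned (one of the last four; its "shot" number tells which), for a name from the list of things; names that differ only in an ending like _2 or _b are one class to them, and where a whole thing is asked for, a point or a joint stands for the part that bears it (a point fixed in the world has none). Each returns a list of dicts, best first, with "conf" (0 to 1); they miss things now and then, are a little off and sometimes report something else, mostly with a low value. They report only what shows in the picture. A call takes as long as a camera call.
- nets.cut_out(name, picture): "pixels" (384x512 bool, what is visible of it) and "rect" ([centre column, centre row, width, height] in pixels, round what is visible of it).
The state is a dict: "time": time; "q": joint angles; "joint_vel": joint speeds; "joint_torque": joint torques, N m; "eef_pos": TCP position; "ee_rot": TCP orientation; "wrist_force": force on the tool from outside, world axes, zero at the start; "torque": the same for the moment, N m; "gripper_width": opening from 0.0 (shut) to 1.0 (fully open).
Only numpy, scipy, OpenCV 4.12 (cv2) and the standard library are available. Lean on these libraries where they do the work, as an engineer would, in place of code of your own. Each camera call takes 0.05 s, during which the arm holds its last target.

### The job

Make up the two job kits, each thing standing fully down in the pocket that fits it: the shelf-hanging kit on the blue board gets the cordless battery, the tape measure and the screw tub with the yellow lid, and the door-easing kit on the green board gets the block plane and the screw tub with the red lid. Set the things down rather than dropping them, and leave the white-lidded tub, the cork sanding block and the pencil pot where they are.

Things in the scene. Friction and masses are not known exactly. Their poses are not given: they have to be found in the camera images.
- blue_board: blue kit board: fixed plywood 276 x 90 x 18 mm, with blue pocket floors and blue end battens (16 mm more at each end, 20 mm high). Origin: centre of underside; x along its length, z up. Pockets 10 mm deep (floor at z = 8 mm), long sides along x, 8 mm wider all round than their things, centred on y = 0: 92 x 66 mm for battery at x = -82 mm, 80 x 52 for tape measure at +14, round 64 for tub at +96.
- green_board: green kit board: fixed plywood 248 x 90 x 18 mm, with green pocket floors and green end battens (16 mm more at each end, 20 mm high). Origin: centre of underside; x along its length, z up. Pockets 10 mm deep (floor at z = 8 mm), long sides along x, 8 mm wider all round than their things, centred on y = 0: 154 x 60 mm for block plane at x = -37 mm, round 64 for tub at +82.
- battery: the battery pack of a cordless tool, black with an orange band and latch and a narrower grey slide rail on top: body 76 mm long (x), 50 mm wide (y), 44 mm tall; with the rail (36 mm wide) 56 mm tall. Origin: centre of its underside, z up. About 0.32 kg. Either way round is right.
- tape_measure: a yellow tape measure with black side discs, standing on its base: 64 mm long (x), 36 mm thick (y, flat sides), 62 mm tall with a rounded top. Origin: centre of its underside, z up. About 0.22 kg. Either way round is right.
- tub_yellow: a round grey plastic tub of screws, 48 mm diameter and 58 mm tall over all, with a yellow screw lid (50 mm diameter, the top 16 mm). Stands upright. Origin: centre of its underside, z up. About 0.18 kg. Belongs to the blue kit.
- block_plane: steel block plane with brass lever cap and dark wooden front knob, standing on its sole: 138 mm long (x, knob at +x), 44 mm wide over its flat cheeks (y); the cheeks are 37 mm tall at x = -41 to +31 mm, lower towards the ends; 50 mm tall over all at the cap. Origin: centre of its sole, z up. About 0.55 kg. Either way round is right.
- tub_red: a round grey plastic tub of screws, 48 mm diameter and 58 mm tall over all, with a red screw lid (50 mm diameter, the top 16 mm). Stands upright. Origin: centre of its underside, z up. About 0.18 kg. Belongs to the green kit.
- tub_white: a round grey plastic tub of screws, 48 mm diameter and 58 mm tall over all, with a white screw lid (50 mm diameter, the top 16 mm). Stands upright. Origin: centre of its underside, z up. About 0.18 kg. Belongs to neither kit: stays where it is.
- sanding_block: bystander at the right: a cork sanding block, 110 x 62 mm, 38 mm tall, loose. Origin: centre of its underside. Stays where it is.
- pencil_pot: bystander at the left: a round steel pot of 76 mm diameter, 90 mm tall, with pencils standing out to about 165 mm, loose. Origin: centre of its underside. Stays where it is.

How it is judged (in metres and radians):
At the end, for the whole second after the job is handed in: The five kit things stand in their own pockets of their own boards, within 13 mm of the pocket centre along and across, down on its floor (within 4 mm), upright within 0.08 rad, at rest; the white-lidded tub, sanding block and pencil pot are upright and within 30 mm of their starts (x of battery in the frame of blue_board between -0.095 and -0.069 m and y of battery in the frame of blue_board between -0.013 and 0.013 m and z of battery in the frame of blue_board between 0.004 and 0.012 m and angle between each of battery, tape_measure, tub_yellow, block_plane, tub_red's own z axis and vertical below 0.08 rad and linear speed of each of battery, tape_measure, tub_yellow, block_plane, tub_red below 0.02 m/s and angular speed of each of battery, tape_measure, tub_yellow, block_plane, tub_red below 0.2 rad/s and x of tape_measure in the frame of blue_board between 0.001 and 0.027 m and y of tape_measure in the frame of blue_board between -0.013 and 0.013 m and z of tape_measure in the frame of blue_board between 0.004 and 0.012 m and x of tub_yellow in the frame of blue_board between 0.083 and 0.109 m and y of tub_yellow in the frame of blue_board between -0.013 and 0.013 m and z of tub_yellow in the frame of blue_board between 0.004 and 0.012 m and x of block_plane in the frame of green_board between -0.05 and -0.024 m and y of block_plane in the frame of green_board between -0.013 and 0.013 m and z of block_plane in the frame of green_board between 0.004 and 0.012 m and x of tub_red in the frame of green_board between 0.069 and 0.095 m and y of tub_red in the frame of green_board between -0.013 and 0.013 m and z of tub_red in the frame of green_board between 0.004 and 0.012 m and distance of each of tub_white, sanding_block, pencil_pot from where it was at the start of the episode below 0.03 m and angle between each of tub_white, sanding_block, pencil_pot's own z axis and vertical below 0.15 rad); the robot touches nothing.
It fails at once if a kit thing was dropped or thrown (moving faster than 0.65 m/s with no finger on it, as after a fall of over 20 mm) ((linear speed of battery above 0.65 m/s and contact force between the fingers and battery below 0.05 N) or (linear speed of tape_measure above 0.65 m/s and contact force between the fingers and tape_measure below 0.05 N) or (linear speed of tub_yellow above 0.65 m/s and contact force between the fingers and tub_yellow below 0.05 N) or (linear speed of block_plane above 0.65 m/s and contact force between the fingers and block_plane below 0.05 N) or (linear speed of tub_red above 0.65 m/s and contact force between the fingers and tub_red below 0.05 N)).
It fails at once if the white-lidded tub, the sanding block or the pencil pot was moved by more than 30 mm (distance of any of tub_white, sanding_block, pencil_pot from where it was at the start of the episode above 0.03 m).
It also fails if it takes over 120 s, if anything falls off the work surface, if the arm or the gripper's body presses on something with over 40 N, if the wrist force passes 120 N, or if a joint passes its speed limit or range.

## Working session

There is one attempt and no reset: what is moved stays moved. The work goes in short steps, Python scripts to look and compute and a tool call to move; the robot and the scene stay as the last step left them, time stands still between calls to the robot, and variables do not carry over. Pictures are saved under pics/ and viewed, and the job is handed in when it is done.

Besides the shell and the picture viewer there is one more tool, called after ">>>" as name(argument=value, ...) on one line, values as JSON. jog_arm: Moves the arm, as the interface text tells. Its arguments: {"type":"object","properties":{"steps":{"type":"array","items":{"type":"array","items":{"type":"array","items":{"type":"number"}}}},"grip_force":{"type":"number"}},"required":["steps"]}

```bash
ls; mkdir -p pics
python3 - <<'E'
from cell import ctrl, viewer, order, nets
import cv2
print(ctrl.get_obs())
for n in ["scene","top"]:
    p=viewer.capture(n); print(n,p["camera_matrix"],p["k1"],p["R"],p["t"],p["shot"])
    cv2.imwrite(f"pics/{n}0.png",p["image"][:,:,::-1])
E
```

```text
pics
{'time': 0.0, 'q': array([ 1.58161713e+00,  3.85539143e-01,  6.57884149e-03, -5.02471831e-04,
       -1.19400295e+00, -2.58609560e-01]), 'joint_vel': array([ 3.95277658e-05, -2.23391206e-03, -6.14548898e-05, -5.69353197e-04,
       -9.50145440e-04,  4.82674718e-04]), 'joint_torque': array([-5.06738979e-04, -3.92285299e+01,  1.88403815e+01,  4.18626264e+00,
       -4.56544323e-03, -3.11189048e-06]), 'eef_pos': array([153.11986409, 605.32629019, 230.21320243]), 'ee_rot': array([ 1.61722229,  1.56857965, -1.77234451]), 'wrist_force': array([-0.12239991, -0.16343239,  0.70474786]), 'torque': array([-0.0592612 ,  0.03175114, -0.02649945]), 'gripper_width': 0.9985873053420219}
scene [[466.14241325   0.         263.20399737]
 [  0.         466.14241325 194.93288831]
 [  0.           0.           1.        ]] 0.04280365656496032 [[-0.38149144  0.92433683 -0.00810588]
 [ 0.64588158  0.26027384 -0.71770085]
 [-0.66128758 -0.27903217 -0.69630437]] [ 207.52551589 -295.10756608 1793.74130053] 1
top [[375.51420785   0.         254.06565089]
 [  0.         375.51420785 193.70950609]
 [  0.           0.           1.        ]] -0.1082501528206959 [[ 0.02315283 -0.99921396 -0.03217767]
 [-0.99616554 -0.02034203 -0.08509067]
 [ 0.08436923  0.03402438 -0.99585349]] [  10.59635872  532.63066496 1142.09834464] 2
```

View pics/scene0.png

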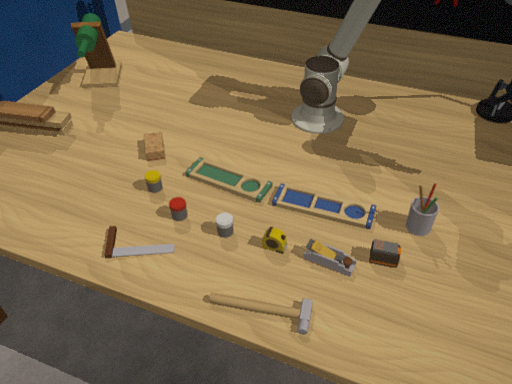

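View pics/top0.png

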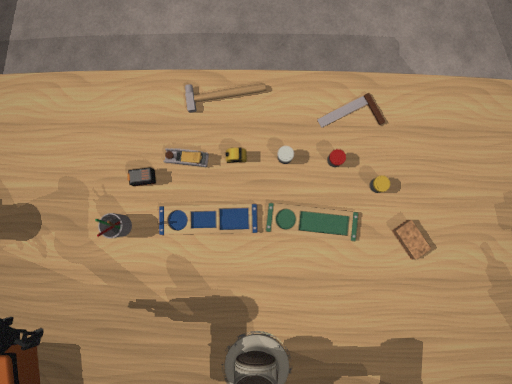

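```bash
cat > h.py <<'E'
from cell import ctrl, viewer, order, nets
import numpy as np, cv2
from scipy.optimize import minimize
from scipy.spatial.transform import Rotation as Rn
def toolT():
    o=ctrl.get_obs(); T=np.eye(4); T[:3,:3]=Rn.from_euler('xyz',o['ee_rot']).as_matrix(); T[:3,3]=o['eef_pos']; return T
def cap(n,save=None):
    T=toolT(); p=viewer.capture(n)
    if 'mount' in p:
        W=T@np.array(p['mount']); p['R_']=W[:3,:3].T; p['t_']=-W[:3,:3].T@W[:3,3]
    else: p['R_']=np.array(p['R']); p['t_']=np.array(p['t'])
    if save: cv2.imwrite(f'pics/{save}.png',p['image'][:,:,::-1])
    return p
def proj(p,X):
    c=np.atleast_2d(X)@p['R_'].T+p['t_']; s=c[:,:2]/c[:,2:]; s=s*(1+p['k1']*(s**2).sum(1,keepdims=True))
    K=p['camera_matrix']; return s@K[:2,:2].T+K[:2,2]
def unproj(p,uv,z):
    K=p['camera_matrix']; d=(np.atleast_2d(uv)-K[:2,2])/[K[0,0],K[1,1]]; s=d.copy()
    for _ in range(20): s=d/(1+p['k1']*(s**2).sum(1,keepdims=True))
    r=np.c_[s,np.ones(len(s))]@p['R_']; o=-p['R_'].T@p['t_']
    return o+r*((z-o[2])/r[:,2])[:,None]
def box(x0,x1,y0,y1,z0,z1): return np.array([[x,y,z] for x in(x0,x1) for y in(y0,y1) for z in(z0,z1)],float)
def cyl(r,z0,z1,x=0):
    a=np.linspace(0,2*np.pi,32,endpoint=False); return np.vstack([np.c_[x+r*np.cos(a),r*np.sin(a),0*a+z] for z in(z0,z1)])
a=np.linspace(0,np.pi,12)
TAPE=np.vstack([box(-32,32,-18,18,0,30)]+[np.c_[32*np.cos(a),0*a+y,30+32*np.sin(a)] for y in(-18,18)])
M={'battery':[box(-38,38,-25,25,0,44),box(-38,38,-18,18,44,56)],
'tape_measure':[TAPE],
'tub':[cyl(24,0,44),cyl(25,42,58)],
'block_plane':[box(-69,69,-22,22,0,12),box(-41,31,-22,22,0,37)],
'blue_board':[box(-154,154,-45,45,0,18)],
'green_board':[box(-140,140,-45,45,0,18)],
'sanding_block':[box(-55,55,-31,31,0,38)],'pencil_pot':[cyl(38,0,90)]}
S=4
def sil(p,parts,x,y,yaw):
    c,s=np.cos(yaw),np.sin(yaw); R=np.array([[c,-s,0],[s,c,0],[0,0,1]])
    m=np.zeros((384*S,512*S),np.uint8)
    for P in parts:
        uv=proj(p,P@R.T+[x,y,0]); h=cv2.convexHull(((uv+.5)*S).astype(np.int32)); cv2.fillConvexPoly(m,h,1)
    return m>0
def fit(name,views,yaws=None):
    """views: list of (picture,mask)"""
    parts=M['tub' if name.startswith('tub') else name]; zc=max(P[:,2].max() for P in parts)/2
    v=[(p,cv2.resize(m.astype(np.uint8),(512*S,384*S),interpolation=cv2.INTER_NEAREST)>0) for p,m in views]
    p,m=views[0]; r,c=np.nonzero(m); x0=unproj(p,[[c.mean(),r.mean()]],zc)[0]
    def cost(q):
        return sum(1-(lambda s:(s&m).sum()/max(1,(s|m).sum()))(sil(p,parts,q[0],q[1],q[2])) for p,m in v)/len(v)
    rnd=parts[0].shape[0]==64
    if yaws is None: yaws=[0] if rnd else np.arange(6)*np.pi/6
    best=min((cost([x0[0],x0[1],y]),y) for y in yaws)
    r=minimize(cost,[x0[0],x0[1],best[1]],method='Nelder-Mead',options=dict(initial_simplex=[[x0[0],x0[1],best[1]],[x0[0]+12,x0[1],best[1]],[x0[0],x0[1]+12,best[1]],[x0[0],x0[1],best[1]+.25]],maxiter=90,xatol=.05,fatol=1e-4))
    return r.x,1-r.fun
E
cat > a.py <<'E'
from h import *
for n in ['top','scene']: 
    p=cap(n)
    for name in ['blue_board','green_board','battery','tape_measure','tub_yellow','block_plane','tub_red','tub_white','sanding_block','pencil_pot']:
        r=nets.cut_out(name,p)
        if not r: print(n,name,'none'); continue
        x,i=fit(name,[(p,r[0]['pixels'])])
        print(n,name,[(round(k['conf'],2),np.round(k['rect']).astype(int).tolist()) for k in r[:3]],x.round(2),round(i,3))
E
python3 a.py
```

```text
top blue_board [(0.8, [210, 218, 99, 34])] [450.63 164.61   1.62] 0.974
top green_board [(0.98, [313, 223, 93, 41]), (0.53, [381, 184, 19, 20])] [ 450.36 -159.51    1.48] 0.969
top battery [(0.9, [140, 178, 30, 22])] [581.09 380.78   1.69] 0.845
top tape_measure [(0.65, [238, 156, 22, 16])] [653.23  82.     1.65] 0.941
top tub_yellow [(0.61, [379, 185, 21, 22])] [ 5.7062e+02 -3.6490e+02  1.1000e-01] 0.942
top block_plane [(0.79, [186, 159, 52, 20])] [647.18 243.88   1.49] 0.939
top tub_red [(0.5, [337, 159, 18, 17]), (0.41, [380, 187, 22, 20])] [ 6.4870e+02 -2.2926e+02  1.6000e-01] 0.907
top tub_white [(0.59, [284, 153, 14, 21])] [ 6.5458e+02 -7.1230e+01  2.0000e-02] 0.838
top sanding_block [(0.82, [411, 239, 39, 44]), (0.44, [312, 221, 89, 38])] [ 399.96 -470.41    0.6 ] 0.947
top pencil_pot [(0.55, [112, 228, 36, 26])] [4.2325e+02 4.5316e+02 1.6000e-01] 0.919
scene blue_board [(0.73, [326, 208, 112, 44]), (0.16, [182, 209, 20, 24])] [448.31 161.37   1.61] 0.959
scene green_board [(0.63, [228, 182, 87, 43])] [ 446.87 -163.66    1.48] 0.943
scene battery [(0.84, [386, 254, 33, 34])] [582.32 376.03   1.78] 0.934
scene tape_measure [(0.77, [275, 239, 24, 28])] [651.52  78.39   1.52] 0.932
scene tub_yellow [(0.55, [155, 181, 21, 24])] [ 5.6707e+02 -3.7481e+02  5.0000e-02] 0.876
scene block_plane [(0.61, [329, 254, 54, 34])] [646.1  239.19   1.51] 0.848
scene tub_red [(0.58, [181, 209, 21, 25]), (0.26, [385, 253, 27, 31])] [ 6.4632e+02 -2.3374e+02 -4.0000e-02] 0.901
scene tub_white [(0.95, [226, 227, 17, 21])] [ 6.5563e+02 -7.3870e+01  2.9000e-01] 0.926
scene sanding_block [(0.63, [155, 146, 18, 26])] [ 395.36 -482.01    0.69] 0.819
scene pencil_pot [(0.83, [422, 208, 35, 48])] [4.2063e+02 4.4549e+02 2.0000e-02] 0.892
```

```bash
cat >> h.py <<'E'
def togo(x,y,z,phi=None):
    T=toolT(); R=T[:3,:3]; o=ctrl.get_obs()
    cur=np.arctan2(R[1,1],R[0,1])
    if phi is None: phi=cur
    phi=phi+np.pi*np.round((cur-phi)/np.pi)
    c,s=np.cos(phi),np.sin(phi); G=np.array([[0,c,s],[0,s,-c],[-1,0,0]])
    rv=Rn.from_matrix(R.T@G).as_rotvec()
    d=np.array([x,y,z])-T[:3,3]
    print('t',round(o['time'],2),'tcp',T[:3,3].round(1),'phi',round(cur,3),'tilt',np.degrees(np.arccos(-R[2,0])).round(2),'q6',o['q'][5].round(2),'F',o['wrist_force'].round(1),'w',round(o['gripper_width'],3))
    print('turn',rv.round(4),'shift mm now-axes',(R.T@d).round(1),'after-turn axes',(G.T@d).round(1))
E
python3 - <<'E'
from h import *
p=cap('wrist','w0'); print(p['mount'],p['camera_matrix'],p['k1'])
togo(581,379,230,0)
E
```

```text
[[-1.03538598e-03 -2.88005258e-01  9.57628268e-01 -1.42750487e+02]
 [ 9.99999450e-01 -1.38471706e-04  1.03955247e-03 -7.67165131e-01]
 [-1.66792158e-04  9.57628818e-01  2.88005243e-01 -7.31507657e+01]
 [ 0.00000000e+00  0.00000000e+00  0.00000000e+00  1.00000000e+00]] [[313.8453785    0.         255.60074413]
 [  0.         313.8453785  191.02668966]
 [  0.           0.           1.        ]] -0.037207318242995085
t 1.25 tcp [153.3 605.9 231.3] phi -1.819 tilt 0.0 q6 -0.26 F [ 1.   0.2 -0.4] w 1.002
turn [1.323 0.    0.   ] shift mm now-axes [   1.3  115.  -470.3] after-turn axes [   1.3 -427.7 -226.9]
```

View pics/w0.png

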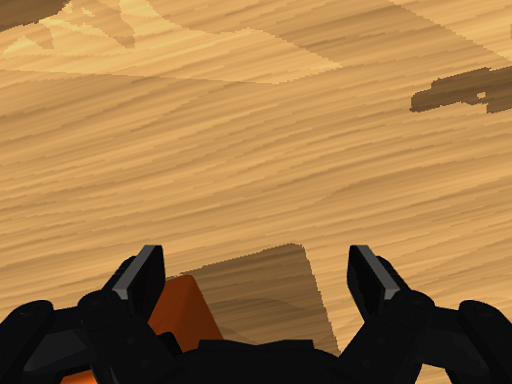

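>>> jog_arm(steps=[[[1,-0.003,0,0,0.12,0,0],[1,-0.003,0,0,0.12,0,0],[1,-0.003,0,0,0.12,0,0],[1,-0.003,0,0,0.12,0,0],[1,-0.003,0,0,0.12,0,0],[1,-0.003,0,0,0.12,0,0],[1,-0.003,0,0,0.12,0,0],[1,-0.003,0,0,0.12,0,0],[1,-0.003,0,0,0.12,0,0],[1,-0.003,0,0,0.12,0,0]]])

```text
time: 2.08
eef_pos: [153.1, 605.3, 261.5]
ee_rot: [2.924, 1.568, -1.713]
wrist_force: [0.1, -0.3, 0.2]
gripper_width: 1.0
```

Run:
```python
from h import *
togo(581,360,250,1.73-np.pi/2)
```

```text
t 2.08 tcp [153.1 605.3 261.5] phi -3.067 tilt 0.15 q6 -1.51 F [ 0.1 -0.3  0.2] w 1.0
turn [-0.0843 -0.0025 -0.0007] shift mm now-axes [  11.9 -408.3 -276.6] after-turn axes [  11.5 -383.6 -310. ]
```

>>> jog_arm(steps=[[[1,0,-0.033,-0.022,0,0,0],[1,0,-0.033,-0.022,0,0,0],[1,0,-0.033,-0.022,0,0,0],[1,0,-0.033,-0.022,0,0,0],[1,0,-0.033,-0.022,0,0,0],[1,0,-0.033,-0.022,0,0,0],[1,0,-0.033,-0.022,0,0,0],[1,0,-0.033,-0.022,0,0,0],[1,0,-0.033,-0.022,0,0,0],[1,0,-0.033,-0.022,0,0,0]]])

```text
time: 2.92
eef_pos: [506.1, 408.3, 263.1]
ee_rot: [-0.423, 1.568, 1.234]
wrist_force: [0.4, 1.4, -0.0]
gripper_width: 1.002
```

Run:
```python
from h import *
togo(581,320,200,1.73-np.pi/2)
```

```text
t 2.92 tcp [506.1 408.3 263.1] phi -3.055 tilt 0.19 q6 -0.84 F [ 0.4  1.4 -0. ] w 1.002
turn [-0.0731  0.0029  0.0014] shift mm now-axes [ 62.9 -67.  -94.6] after-turn axes [ 63.1 -60.  -99. ]
```

>>> jog_arm(steps=[[[1,0.02,-0.02,-0.022,-0.073,0.003,0.001],[1,0.02,-0.02,-0.022,0,0,0],[1,0.02,-0.02,-0.022,0,0,0],[1,0,0,0,0,0,0]]])

```text
time: 3.25
eef_pos: [584.5, 344.1, 202.0]
ee_rot: [-1.181, 1.565, 0.545]
wrist_force: [-0.1, 0.3, -1.2]
gripper_width: 1.005
```

```bash
cat >> h.py <<'E'
def look(names,save,mk=True):
    p=cap('wrist'); im=p['image'][:,:,::-1].copy(); out={}
    for name in names:
        r=nets.cut_out(name,p)
        if not r: print(name,'none'); continue
        x,i=fit(name,[(p,r[0]['pixels'])]); out[name]=x
        print(name,[(round(k['conf'],2),np.round(k['rect']).astype(int).tolist()) for k in r[:2]],x.round(3),'iou',round(i,3))
        s=sil(p,M['tub' if name.startswith('tub') else name],*x)
        s=cv2.resize(s.astype(np.uint8),(512,384)); cs,_=cv2.findContours(s,cv2.RETR_EXTERNAL,cv2.CHAIN_APPROX_NONE); cv2.drawContours(im,cs,-1,(255,0,255),1)
    cv2.imwrite(f'pics/{save}.png',im); return out
E
python3 - <<'E'
from h import *
o=look(['battery'],'w1')
x=o['battery']; togo(x[0],x[1],60,x[2]-np.pi/2)
E
```

```text
battery [(0.73, [255, 203, 53, 82])] [582.113 376.531   1.714] iou 0.915
t 3.35 tcp [583.7 347.5 206.1] phi -2.983 tilt 0.67 q6 -0.62 F [ 0.1 -0.3  0. ] w 1.0
turn [0.0155 0.0048 0.0106] shift mm now-axes [146.3  -1.5  28.2] after-turn axes [146.1  -2.6  28.9]
```

View pics/w1.png

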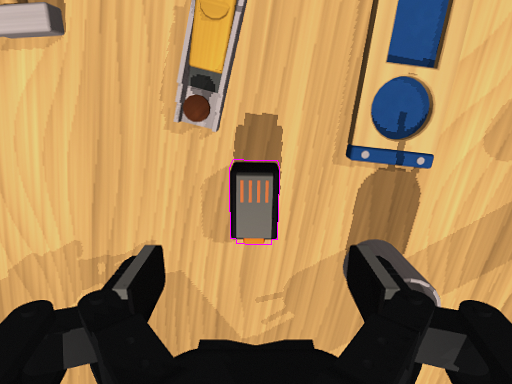

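>>> jog_arm(steps=[[[1,0.03,0,0.007,0.015,0.005,0.01],[1,0.03,-0.001,0.007,0,0,0],[1,0.03,-0.001,0.007,0,0,0],[1,0.03,-0.001,0.007,0,0,0],[1,0.015,0,0,0,0,0],[1,0,0,0,0,0,0]]])

```text
time: 3.85
eef_pos: [584.3, 387.7, 79.3]
ee_rot: [-1.056, 1.547, 0.666]
wrist_force: [-0.5, 0.0, 0.4]
gripper_width: 1.0
```

Run:
```python
from h import *
togo(582.1,376.5,12,1.714-np.pi/2)
```

```text
t 3.85 tcp [584.3 387.7  79.3] phi -2.991 tilt 1.35 q6 -0.67 F [-0.5  0.   0.4] w 1.0
turn [0.0079 0.0116 0.0204] shift mm now-axes [ 67.1   5.3 -11.6] after-turn axes [ 67.3   3.8 -10.8]
```

>>> jog_arm(steps=[[[1,0,0.002,-0.006,0.008,0.012,0.02],[1,0,0,0,0,0,0],[1,0,0,0,0,0,0]]])

```text
time: 4.1
eef_pos: [582.0, 386.1, 83.1]
ee_rot: [-1.25, 1.566, 0.47]
wrist_force: [0.8, -0.8, -0.3]
gripper_width: 1.002
```

Run:
```python
from h import *
togo(582.1,376.5,12,1.714-np.pi/2)
```

```text
t 4.1 tcp [582.  386.1  83.1] phi -2.992 tilt 0.26 q6 -0.67 F [ 0.8 -0.8 -0.3] w 1.002
turn [0.0062 0.0014 0.0043] shift mm now-axes [71.1  1.7 -9.6] after-turn axes [71.1  1.3 -9.5]
```

>>> jog_arm(steps=[[[1,0,0.001,-0.0095,0.006,0.001,0.004],[1,0.02,0,0,0,0,0],[1,0.02,0,0,0,0,0],[1,0.02,0,0,0,0,0],[1,0,0,0,0,0,0],[1,0,0,0,0,0,0]]])

```text
time: 4.6
eef_pos: [586.8, 380.2, 34.2]
ee_rot: [-0.988, 1.548, 0.729]
wrist_force: [-0.4, -0.2, -0.2]
gripper_width: 1.0
```

Run:
```python
from h import *
togo(582.1,376.5,12,1.714-np.pi/2)
```

```text
t 4.6 tcp [586.8 380.2  34.2] phi -2.996 tilt 1.28 q6 -0.66 F [-0.4 -0.2 -0.2] w 1.0
turn [0.0026 0.0123 0.0186] shift mm now-axes [22.1  5.6 -3.2] after-turn axes [22.2  5.2 -3. ]
```

>>> jog_arm(steps=[[[1,0.01,0.005,-0.003,0.003,0.012,0.019],[1,0.009,0,0,0,0,0],[1,0,0,0,0,0,0]]])

```text
time: 4.85
eef_pos: [583.8, 377.2, 18.4]
ee_rot: [-0.864, 1.566, 0.849]
wrist_force: [-0.5, 0.2, -0.2]
gripper_width: 1.006
```

Run:
```python
from h import *
togo(582.1,376.5,12,1.714-np.pi/2)
```

```text
t 4.85 tcp [583.8 377.2  18.4] phi -2.999 tilt 0.26 q6 -0.66 F [-0.5  0.2 -0.2] w 1.006
turn [-0.0008  0.0029  0.0035] shift mm now-axes [ 6.4  1.8 -0.5] after-turn axes [ 6.4  1.8 -0.5]
```

Down the last bit, then close.

>>> jog_arm(steps=[[[1,0.006,0.002,-0.001,0,0.003,0.004],[0,0,0,0,0,0,0],[-1,0,0,0,0,0,0],[-1,0,0,0,0,0,0],[-1,0,0,0,0,0,0],[-1,0,0,0,0,0,0],[-1,0,0,0,0,0,0],[-1,0,0,0,0,0,0]]], grip_force=50)

```text
time: 5.52
eef_pos: [582.4, 376.6, 13.2]
ee_rot: [-0.855, 1.569, 0.858]
wrist_force: [-0.2, 0.4, -0.4]
gripper_width: 0.573
```

Run:
```python
from h import *
togo(582.1,376.5,12,1.714-np.pi/2)
```

```text
t 5.52 tcp [582.4 376.6  13.2] phi -2.999 tilt 0.08 q6 -0.66 F [-0.2  0.4 -0.4] w 0.573
turn [-0.0004  0.0009  0.001 ] shift mm now-axes [ 1.2  0.3 -0. ] after-turn axes [ 1.2  0.3 -0. ]
```

>>> jog_arm(steps=[[[-1,-0.01,0,0,0,0,0],[-1,-0.02,0,0,0,0,0],[-1,-0.03,0,0,0,0,0],[-1,-0.035,0,0,0,0,0],[-1,-0.035,0,0,0,0,0],[-1,-0.025,0,0,0,0,0],[-1,0,0,0,0,0,0],[-1,0,0,0,0,0,0]]])

```text
time: 6.18
eef_pos: [579.4, 373.7, 172.5]
ee_rot: [2.025, 1.559, -2.547]
wrist_force: [0.4, -1.0, -4.0]
gripper_width: 0.577
```

Run:
```python
from h import *
togo(451,110,170,1.615-np.pi/2)
```

```text
t 6.18 tcp [579.4 373.7 172.5] phi -3.001 tilt 0.66 q6 -0.66 F [ 0.4 -1.  -4. ] w 0.577
turn [ 0.0962 -0.0056 -0.0101] shift mm now-axes [   5.4  164.  -243.1] after-turn axes [   2.5  139.9 -257.7]
```

>>> jog_arm(steps=[[[-1,0,0,0,0.096,-0.006,-0.01],[-1,0,0.01,-0.018,0,0,0],[-1,0,0.019,-0.034,0,0,0],[-1,0,0.019,-0.034,0,0,0],[-1,0,0.019,-0.034,0,0,0],[-1,0,0.019,-0.034,0,0,0],[-1,0,0.019,-0.034,0,0,0],[-1,0,0.019,-0.034,0,0,0],[-1,0,0.01,-0.02,0,0,0],[-1,0,0,0,0,0,0]]])

```text
time: 7.02
eef_pos: [438.3, 112.4, 157.1]
ee_rot: [1.97, 1.542, -2.703]
wrist_force: [-0.2, 0.7, -2.8]
gripper_width: 0.576
```

```bash
cat >> h.py <<'E'
def rectp(x,w,h): return box(x-w/2,x+w/2,-h/2,h/2,8,8)[::1]
POC={'blue_board':[box(-128,-36,-33,33,8,8),box(-26,54,-26,26,8,8),cyl(32,8,8,96)],
'green_board':[box(-114,40,-30,30,8,8),cyl(32,8,8,82)]}
E
python3 - <<'E'
from h import *
togo(452,81,80,1.615-np.pi/2)
p=cap('wrist','w2')
E
```

```text
t 7.02 tcp [438.3 112.4 157.1] phi -3.103 tilt 1.64 q6 -0.57 F [-0.2  0.7 -2.8] w 0.576
turn [-0.0054 -0.011  -0.0264] shift mm now-axes [ 77.1 -14.5 -31.1] after-turn axes [ 77.1 -12.3 -32. ]
```

View pics/w2.png

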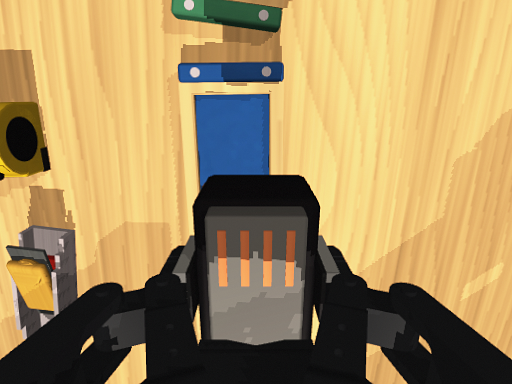

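```bash
cat > b.py <<'E'
from h import *
p=cap('wrist'); im=p['image'].astype(int)
m=((im[...,2]>im[...,0]+60)).astype(np.uint8)
n,l,st,c=cv2.connectedComponentsWithStats(m)
for i in range(1,n):
    if st[i,4]>150:
        print(st[i],c[i].round(1))
# pocket: rows 100..170 left/right edges
for r in (105,125,145,165):
    cs=np.nonzero(m[r,185:285])[0]+185
    print(r,cs.min(),cs.max(),unproj(p,[[cs.min()-.5,r],[cs.max()+.5,r]],8)[:,:2].round(1).tolist())
for c_ in (205,220,240,260):
    rs=np.nonzero(m[85:150,c_])[0]+85; bs=np.nonzero(m[55:85,c_])[0]+55
    print(c_,rs.min(),unproj(p,[[c_,rs.min()-.5]],8)[0,:2].round(1), 'batten',bs.min(),unproj(p,[[c_,bs.min()-.5]],20)[0,:2].round(1))
E
python3 b.py
```

```text
[ 179   62  105   19 1614] [229.   70.2]
[ 196   93   74   92 5862] [233.4 133.9]
105 197 269 [[491.1, 48.1], [425.5, 45.6]]
125 198 269 [[490.4, 65.8], [424.6, 63.4]]
145 199 269 [[489.6, 84.0], [423.6, 81.7]]
165 200 268 [[488.9, 102.9], [423.6, 100.7]]
205 94 [483.5  37.8] batten 62 [481.9  12.3]
220 94 [470.1  37.3] batten 62 [469.4  11.8]
240 94 [452.3  36.7] batten 62 [452.7  11.2]
260 93 [434.5  35.1] batten 62 [436.   10.5]
```

Run:
```python
from h import *
togo(456,82.5,50,1.609-np.pi/2)
```

```text
t 7.12 tcp [441.1 115.4 157.7] phi -3.101 tilt 1.42 q6 -0.57 F [ 0.5  0.4 -1.8] w 0.577
turn [ 0.0025 -0.0098 -0.0228] shift mm now-axes [107.7 -16.  -32.4] after-turn axes [107.7 -13.6 -33.4]
```

>>> jog_arm(steps=[[[-1,0,0,0,0.002,-0.01,-0.023],[-1,0.01,-0.004,-0.011,0,0,0],[-1,0.025,-0.004,-0.011,0,0,0],[-1,0.025,-0.004,-0.011,0,0,0],[-1,0.025,-0.001,0,0,0,0],[-1,0,0,0,0,0,0],[-1,0,0,0,0,0,0]]])

```text
time: 7.7
eef_pos: [464.0, 89.9, 69.3]
ee_rot: [-1.205, 1.561, 0.412]
wrist_force: [0.4, -0.1, -2.0]
gripper_width: 0.577
```

Run:
```python
from h import *
togo(456,82.5,35,1.609-np.pi/2)
```

```text
t 7.7 tcp [464.   89.9  69.3] phi -3.095 tilt 0.55 q6 -0.49 F [ 0.4 -0.1 -2. ] w 0.577
turn [0.0082 0.0035 0.009 ] shift mm now-axes [34.2  8.6 -7.1] after-turn axes [34.3  8.3 -7.1]
```

>>> jog_arm(steps=[[[-1,0,0.008,-0.007,0.008,0.004,0.009],[-1,0.015,0,0,0,0,0],[-1,0.012,0,0,0,0,0],[-1,0,0,0,0,0,0],[-1,0,0,0,0,0,0]]])

```text
time: 8.12
eef_pos: [459.5, 85.7, 46.7]
ee_rot: [-1.282, 1.563, 0.331]
wrist_force: [0.2, 0.5, -2.4]
gripper_width: 0.574
```

Run:
```python
from h import *
togo(456,82.5,21,1.609-np.pi/2)
cap('wrist','w3')
```

```text
t 8.12 tcp [459.5  85.7  46.7] phi -3.099 tilt 0.43 q6 -0.49 F [ 0.2  0.5 -2.4] w 0.574
turn [0.004  0.0021 0.0071] shift mm now-axes [25.7  3.8 -3.1] after-turn axes [25.7  3.6 -3.1]
```

View pics/w3.png

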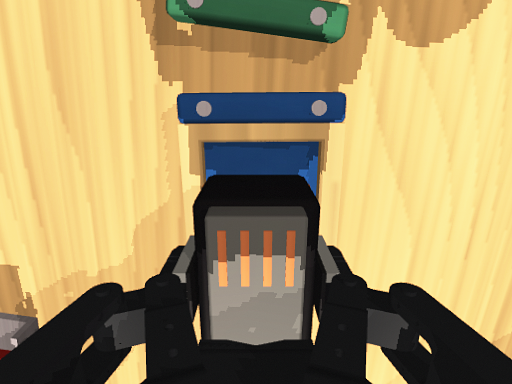

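Run:
```python
from h import *
p=cap('wrist'); im=p['image'].astype(int)
m=((im[...,2]>im[...,0]+60)).astype(np.uint8)
for r in (150,165):
    cs=np.nonzero(m[r,190:340])[0]+190
    q=unproj(p,[[cs.min()-.5,r],[cs.max()+.5,r]],8)[:,:2]; print(q.round(1).tolist(),q.mean(0).round(1))
rs=np.nonzero(m[128:175,260])[0]+128; print(rs.min(),unproj(p,[[260,rs.min()-.5]],8)[0].round(1))
```

```text
[[491.2, 44.1], [425.5, 41.2]] [458.4  42.6]
[[490.7, 52.9], [424.7, 50.0]] [457.7  51.5]
142 [459.2  37.7   8. ]
```

>>> jog_arm(steps=[[[-1,0.006,0.003,-0.003,0.004,0.002,0.007],[-1,0.008,0,0,0,0,0],[-1,0.005,0,0,0,0,0],[-1,0,0,0,0,0,0],[-1,0,0,0,0,0,0]]])

```text
time: 8.63
eef_pos: [457.9, 83.3, 28.8]
ee_rot: [-1.062, 1.565, 0.547]
wrist_force: [0.0, 0.3, -1.8]
gripper_width: 0.574
```

Run:
```python
from h import *
togo(456.5,83.2,21,1.609-np.pi/2)
```

```text
t 8.63 tcp [457.9  83.3  28.8] phi -3.104 tilt 0.34 q6 -0.49 F [ 0.   0.3 -1.8] w 0.574
turn [-0.0003  0.0029  0.0052] shift mm now-axes [ 7.8  1.5 -0. ] after-turn axes [ 7.8  1.4 -0. ]
```

>>> jog_arm(steps=[[[-1,0.005,0.0015,0,0,0.003,0.005],[-1,0.002,0,0,0,0,0],[-1,0.002,0,0,0,0,0],[-1,0,0,0,0,0,0]]])

```text
time: 8.97
eef_pos: [457.2, 83.6, 21.6]
ee_rot: [-2.664, 1.57, -1.054]
wrist_force: [0.2, 0.0, -3.2]
gripper_width: 0.571
```

Run:
```python
from h import *
togo(456.5,83.2,21,1.609-np.pi/2)
```

```text
t 8.97 tcp [457.2  83.6  21.6] phi -3.102 tilt 0.07 q6 -0.5 F [ 0.2  0.  -3.2] w 0.571
turn [ 0.0011 -0.001   0.0005] shift mm now-axes [ 0.6  0.7 -0.3] after-turn axes [ 0.6  0.7 -0.4]
```

>>> jog_arm(steps=[[[-1,0.0015,0,0,0,0,0],[-1,0,0,0,0,0,0],[0.3,0,0,0,0,0,0],[0.6,0,0,0,0,0,0],[1,0,0,0,0,0,0],[1,0,0,0,0,0,0],[1,0,0,0,0,0,0],[1,-0.02,0,0,0,0,0],[1,-0.03,0,0,0,0,0],[1,-0.035,0,0,0,0,0]]])

```text
time: 9.8
eef_pos: [453.9, 82.0, 101.5]
ee_rot: [2.115, 1.555, -2.558]
wrist_force: [1.3, 0.6, -0.2]
gripper_width: 1.003
```

>>> jog_arm(steps=[[[1,-0.035,0,0,0,0,0],[1,-0.035,0,0,0,0,0],[1,-0.03,0,0,0,0,0],[1,-0.01,0,0,0,0,0],[1,0,0,0,0,0,0]]])

```text
time: 10.22
eef_pos: [457.4, 83.4, 223.7]
ee_rot: [2.782, 1.567, -1.89]
wrist_force: [0.6, 0.4, -0.5]
gripper_width: 1.0
```

Run:
```python
from h import *
look(['battery'],'w4')
togo(652,70,200,1.59-np.pi/2)
```

```text
battery [(0.66, [254, 173, 50, 80])] [457.662  86.886   1.628] iou 0.953
t 10.32 tcp [456.1  82.9 221. ] phi -3.102 tilt 0.48 q6 -0.49 F [-0.8  0.5 -0.2] w 0.997
turn [ 0.0207 -0.0057 -0.0061] shift mm now-axes [  19.9 -195.3  -20.6] after-turn axes [  21.  -195.6  -16.7]
```

View pics/w4.png

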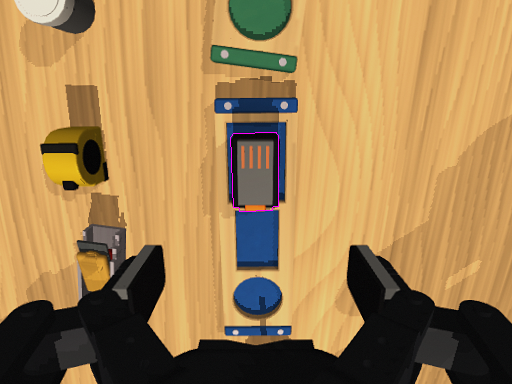

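```bash
cat > /tmp/e.py <<'E'
s=open('h.py').read()
s=s.replace("def sil(p,parts,x,y,yaw):","ZB=[0]\ndef sil(p,parts,x,y,yaw):").replace("P@R.T+[x,y,0]","P@R.T+[x,y,ZB[0]]").replace(",zc)[0]",",zc+ZB[0])[0]")
s+='''
def pockets(p,col):
    im=p['image'].astype(int)
    m=((im[...,2]>im[...,0]+50) if col=='blue' else ((im[...,1]>im[...,0]+25)&(im[...,1]>im[...,2]+10))).astype(np.uint8)
    n,l,st,c=cv2.connectedComponentsWithStats(m)
    for i in range(1,n):
        if st[i,4]>150:
            r,k=np.nonzero(l==i); q=unproj(p,np.c_[k,r],8)[:,:2].astype(np.float32); R=cv2.minAreaRect(q)
            print(st[i,:4],'centroid',q.mean(0).round(1),'rect',np.round(R[0],1),np.round(R[1],1),round(R[2],1))
'''
open('h.py','w').write(s)
E
python3 /tmp/e.py
python3 - <<'E'
from h import *
ZB[0]=8; o=look(['battery'],'w5'); ZB[0]=0
p=cap('wrist'); pockets(p,'blue'); o=look(['tape_measure'],'w6')
x=o['tape_measure']
togo(x[0],x[1]-20,170,x[2]-np.pi/2)
E
```

```text
battery [(0.69, [254, 173, 48, 77])] [457.997  85.308   1.614] iou 0.929
[211 100  83  15] centroid [459.7  17.9] rect [459.3  18.7] [90.1 14.9] 2.3
[223 124  59  72] centroid [451.3  63.4] rect [456.7  78.5] [65.6 82.5] 2.9
[232 213  43  56] centroid [451.7 178.2] rect [451.8 179.3] [50.9 74.6] 3.3
[231 281  48  37] centroid [448.  261.4] rect [448.7 262.2] [56.9 57.6] 62.3
[222 330  66  10] centroid [443.7 318.3] rect [445.  318.7] [89.3 14.4] 3.0
tape_measure [(0.82, [67, 161, 69, 67]), (0.34, [255, 38, 96, 75])] [654.024  80.663   1.679] iou 0.939
t 10.57 tcp [455.4  82.5 219.1] phi -3.102 tilt 0.77 q6 -0.49 F [-1.   0.1 -0.5] w 1.002
turn [-0.0681 -0.0077 -0.0109] shift mm now-axes [  47.3 -198.1  -29.4] after-turn axes [  49.1 -195.1  -43.1]
```

>>> jog_arm(steps=[[[1,0,0,0,-0.068,-0.008,-0.011],[1,0.006,-0.028,-0.006,0,0,0],[1,0.008,-0.033,-0.007,0,0,0],[1,0.008,-0.033,-0.007,0,0,0],[1,0.008,-0.033,-0.007,0,0,0],[1,0.008,-0.033,-0.007,0,0,0],[1,0.008,-0.03,-0.007,0,0,0],[1,0,0,0,0,0,0],[1,0,0,0,0,0,0]]])

```text
time: 11.32
eef_pos: [652.8, 60.3, 157.0]
ee_rot: [1.764, 1.552, -2.835]
wrist_force: [-0.4, 0.1, 0.3]
gripper_width: 0.996
```

Run:
```python
from h import *
o=look(['tape_measure'],'w7')
x=o['tape_measure']
togo(x[0],x[1],80,x[2]-np.pi/2)
```

```text
tape_measure [(0.73, [249, 203, 51, 87])] [654.289  81.676   1.608] iou 0.921
t 11.42 tcp [651.6  60.6 157.6] phi -3.027 tilt 1.11 q6 -0.22 F [-0.8 -0.1 -0.3] w 1.004
turn [ 0.0771 -0.0042 -0.0188] shift mm now-axes [77.4 -6.6 20.9] after-turn axes [77.6 -3.5 21. ]
```

View pics/w7.png

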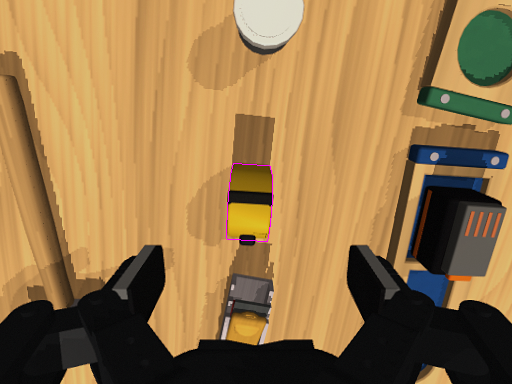

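>>> jog_arm(steps=[[[1,0,-0.003,0.018,0.077,-0.004,-0.019],[1,0,0,0,0,0,0],[1,0.02,0,0,0,0,0],[1,0.03,0,0,0,0,0],[1,0.015,0,0,0,0,0],[1,0,0,0,0,0,0]]])

```text
time: 11.92
eef_pos: [648.9, 80.9, 98.1]
ee_rot: [-1.341, 1.561, 0.272]
wrist_force: [-0.7, 0.1, 0.1]
gripper_width: 0.995
```

Run:
```python
from h import *
togo(654.3,81.7,13,1.608-np.pi/2)
```

```text
t 11.92 tcp [648.9  80.9  98.1] phi -3.1 tilt 0.54 q6 -0.33 F [-0.7  0.1  0.1] w 0.995
turn [0.0045 0.0022 0.0091] shift mm now-axes [85.1 -4.6  0.4] after-turn axes [85.1 -5.4  0.6]
```

>>> jog_arm(steps=[[[1,0,-0.005,0.001,0.004,0.002,0.009],[1,0.02,0,0,0,0,0],[1,0.025,0,0,0,0,0],[1,0.015,0,0,0,0,0],[1,0,0,0,0,0,0],[1,0,0,0,0,0,0]]])

```text
time: 12.42
eef_pos: [659.0, 84.2, 48.4]
ee_rot: [-1.432, 1.556, 0.182]
wrist_force: [0.9, -0.0, -0.1]
gripper_width: 1.002
```

Run:
```python
from h import *
togo(654.3,81.7,13,1.608-np.pi/2)
```

```text
t 12.42 tcp [659.   84.2  48.4] phi -3.098 tilt 0.84 q6 -0.33 F [ 0.9 -0.  -0.1] w 1.002
turn [0.0068 0.0021 0.0145] shift mm now-axes [35.4  5.3 -2.4] after-turn axes [35.4  4.8 -2.3]
```

>>> jog_arm(steps=[[[1,0.005,0.005,-0.002,0.007,0.002,0.014],[1,0.012,0.001,0,0,0,0],[1,0.012,0.001,0,0,0,0.002],[1,0,0,0,0,0,0.002],[1,0,0,0,0,0,0]]])

```text
time: 12.83
eef_pos: [655.0, 82.8, 23.2]
ee_rot: [-1.099, 1.566, 0.509]
wrist_force: [-0.4, -0.1, 0.5]
gripper_width: 1.002
```

Run:
```python
from h import *
togo(654.3,81.7,13,1.608-np.pi/2)
```

```text
t 12.83 tcp [655.   82.8  23.2] phi -3.104 tilt 0.27 q6 -0.33 F [-0.4 -0.1  0.5] w 1.002
turn [0.0004 0.0022 0.0043] shift mm now-axes [10.2  0.8 -1.1] after-turn axes [10.2  0.8 -1.1]
```

>>> jog_arm(steps=[[[1,0.006,0.001,-0.001,0,0.002,0.004],[1,0.003,0,0,0,0,0],[0,0,0,0,0,0,0],[-1,0,0,0,0,0,0],[-1,0,0,0,0,0,0],[-1,0,0,0,0,0,0],[-1,0,0,0,0,0,0],[-1,0,0,0,0,0,0],[-1,0,0,0,0,0,0],[-1,0,0,0,0,0,0]]])

```text
time: 13.67
eef_pos: [654.3, 81.8, 13.5]
ee_rot: [-1.347, 1.57, 0.262]
wrist_force: [-0.1, -0.3, -0.4]
gripper_width: 0.408
```

Run:
```python
from h import *
togo(654.3,81.7,13,1.608-np.pi/2)
```

```text
t 13.67 tcp [654.3  81.8  13.5] phi -3.104 tilt 0.02 q6 -0.33 F [-0.1 -0.3 -0.4] w 0.408
turn [0.0005 0.0001 0.0004] shift mm now-axes [ 0.5  0.  -0.1] after-turn axes [ 0.5  0.  -0.1]
```

>>> jog_arm(steps=[[[-1,-0.01,0,0,0,0,0],[-1,-0.02,0,0,0,0,0],[-1,-0.03,0,0,0,0,0],[-1,-0.035,0,0,0,0,0],[-1,-0.015,0,0,0,0,0],[-1,0,0,0,0,0,0],[-1,0,0,0,0,0,0]]])

```text
time: 14.25
eef_pos: [651.3, 80.8, 127.1]
ee_rot: [1.744, 1.562, -2.933]
wrist_force: [-0.1, 0.5, -2.6]
gripper_width: 0.419
```

Run:
```python
from h import *
togo(452.5,179.4,130,1.614-np.pi/2)
```

```text
t 14.25 tcp [651.3  80.8 127.1] phi -3.106 tilt 0.49 q6 -0.33 F [-0.1  0.5 -2.6] w 0.419
turn [-0.0071 -0.0015 -0.0085] shift mm now-axes [ -1.4 195.1 105.7] after-turn axes [ -2.9 194.3 107.1]
```

>>> jog_arm(steps=[[[-1,-0.002,0.015,0.008,-0.007,-0.002,-0.008],[-1,-0.002,0.03,0.016,0,0,0],[-1,-0.002,0.033,0.018,0,0,0],[-1,-0.002,0.033,0.018,0,0,0],[-1,-0.002,0.033,0.018,0,0,0],[-1,-0.002,0.03,0.016,0,0,0],[-1,0,0.015,0.008,0,0,0],[-1,0,0,0,0,0,0],[-1,0,0,0,0,0,0]]])

```text
time: 15.0
eef_pos: [443.3, 172.2, 127.1]
ee_rot: [1.987, 1.549, -2.688]
wrist_force: [0.2, 0.1, -2.0]
gripper_width: 0.418
```

Run:
```python
from h import *
togo(452.5,179.4,45,1.614-np.pi/2)
p=cap('wrist','w8'); pockets(p,'blue')
```

```text
t 15.0 tcp [443.3 172.2 127.1] phi -3.105 tilt 1.26 q6 -0.67 F [ 0.2  0.1 -2. ] w 0.418
turn [-0.0062 -0.0088 -0.0201] shift mm now-axes [ 81.8 -11.1   7.6] after-turn axes [82.1 -9.5  6.8]
[264  12  19 121] centroid [427.   77.6] rect [429.3  80.5] [12.9 90.6] 4.8
[211 148  62  50] centroid [454.  153.9] rect [452.8 160.9] [51.6 42.1] 3.5
```

View pics/w8.png

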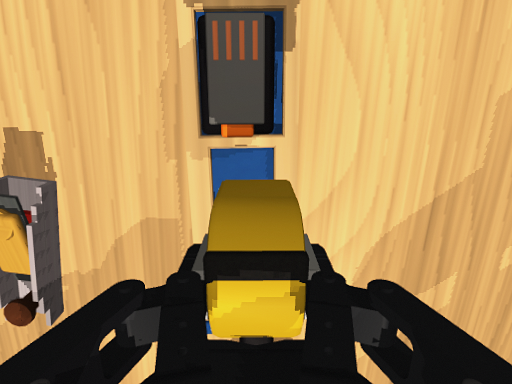

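>>> jog_arm(steps=[[[-1,0,-0.01,0.007,-0.006,-0.009,-0.02],[-1,0.015,0,0,0,0,0],[-1,0.025,0,0,0,0,0],[-1,0.02,0,0,0,0.004,0.004],[-1,0,0,0,0,0,0],[-1,0,0,0,0,0,0]]])

```text
time: 15.55
eef_pos: [463.9, 180.8, 63.8]
ee_rot: [-1.577, 1.565, 0.031]
wrist_force: [1.1, 0.7, -1.3]
gripper_width: 0.417
```

Run:
```python
from h import *
togo(452.3,179.6,21.5,1.614-np.pi/2)
```

```text
t 15.55 tcp [463.9 180.8  63.8] phi -3.104 tilt 0.35 q6 -0.67 F [ 1.1  0.7 -1.3] w 0.417
turn [-0.0053 -0.0001  0.0061] shift mm now-axes [42.2 11.9 -0.8] after-turn axes [42.3 11.7 -0.7]
```

>>> jog_arm(steps=[[[-1,0,0.011,0,-0.005,0,0.006],[-1,0.01,0,0,0,0,0],[-1,0.01,0,0,0,0.002,0.004],[-1,0,0,0,0,0,0],[-1,0,0,0,0,0,0]]])

```text
time: 15.97
eef_pos: [455.5, 181.4, 46.1]
ee_rot: [-0.651, 1.569, 0.961]
wrist_force: [-0.6, -0.4, -2.0]
gripper_width: 0.416
```

Run:
```python
from h import *
togo(452.3,179.6,21.5,1.614-np.pi/2)
```

```text
t 15.97 tcp [455.5 181.4  46.1] phi -3.1 tilt 0.12 q6 -0.67 F [-0.6 -0.4 -2. ] w 0.416
turn [-0.0014  0.0016  0.0012] shift mm now-axes [24.6  3.3 -1.7] after-turn axes [24.6  3.3 -1.7]
```

>>> jog_arm(steps=[[[-1,0.005,0.003,-0.002,-0.001,0.002,0.001],[-1,0.008,0.001,0,0,0.001,0.002],[-1,0.005,0,0,0,0,0],[-1,0,0,0,0,0,0],[-1,0,0,0,0,0,0]]])

```text
time: 16.38
eef_pos: [452.0, 179.8, 28.3]
ee_rot: [-1.099, 1.57, 0.515]
wrist_force: [0.1, -0.5, -2.0]
gripper_width: 0.418
```

Run:
```python
from h import *
togo(452.3,179.6,21.5,1.614-np.pi/2)
```

```text
t 16.38 tcp [452.  179.8  28.3] phi -3.098 tilt 0.07 q6 -0.67 F [ 0.1 -0.5 -2. ] w 0.418
turn [0.0003 0.0005 0.0011] shift mm now-axes [ 6.8 -0.3 -0.2] after-turn axes [ 6.8 -0.3 -0.2]
```

>>> jog_arm(steps=[[[-1,0.004,0,0,0,0,0],[-1,0.003,0,0,0,0,0],[-1,0.001,0,0,0,0,0],[-1,0,0,0,0,0,0],[-1,0,0,0,0,0,0]]])

```text
time: 16.8
eef_pos: [452.9, 180.6, 21.9]
ee_rot: [-1.238, 1.568, 0.378]
wrist_force: [-0.2, 0.6, -2.7]
gripper_width: 0.414
```

Run:
```python
from h import *
togo(452.3,179.6,21.5,1.614-np.pi/2)
```

```text
t 16.8 tcp [452.9 180.6  21.9] phi -3.097 tilt 0.17 q6 -0.67 F [-0.2  0.6 -2.7] w 0.414
turn [0.0017 0.001  0.0028] shift mm now-axes [ 0.4  0.6 -1. ] after-turn axes [ 0.4  0.6 -1. ]
```

>>> jog_arm(steps=[[[-1,0.0015,0,0,0,0,0],[-1,0,0,0,0,0,0],[0.2,0,0,0,0,0,0],[0.6,0,0,0,0,0,0],[1,0,0,0,0,0,0],[1,0,0,0,0,0,0],[1,0,0,0,0,0,0],[1,-0.02,0,0,0,0,0],[1,-0.03,0,0,0,0,0],[1,-0.035,0,0,0,0,0]]])

```text
time: 17.63
eef_pos: [449.4, 177.9, 101.5]
ee_rot: [2.274, 1.557, -2.394]
wrist_force: [0.2, 0.9, 0.2]
gripper_width: 0.996
```

>>> jog_arm(steps=[[[1,-0.035,0,0,0,0,0],[1,-0.035,0,0,0,0,0],[1,-0.03,0,0,0,0,0],[1,-0.01,0,0,0,0,0],[1,0,0,0,0,0,0],[1,0,0,0,0,0,0]]])

```text
time: 18.13
eef_pos: [452.6, 179.9, 224.1]
ee_rot: [-2.537, 1.569, -0.922]
wrist_force: [-0.4, -0.3, 0.3]
gripper_width: 1.003
```

Run:
```python
from h import *
ZB[0]=8;look(['tape_measure','battery'],'w9');ZB[0]=0
x=look(['block_plane'],'w10').get('block_plane',[647,242,1.5])
togo(x[0],x[1]-25,190,x[2]-np.pi/2)
```

```text
tape_measure [(0.66, [255, 168, 42, 71])] [453.296 181.961   1.617] iou 0.933
battery [(0.57, [256, 74, 55, 87])] [457.634  86.563   1.6  ] iou 0.959
block_plane [(0.79, [87, 205, 59, 116])] [647.881 241.775   1.473] iou 0.897
t 18.38 tcp [452.  179.4 222.1] phi -3.096 tilt 0.32 q6 -0.67 F [ 0.8 -0.7  0.3] w 0.999
turn [ 0.1433 -0.0051 -0.0024] shift mm now-axes [  31.4 -197.5   28.7] after-turn axes [  32.1 -191.3   56.4]
```

View pics/w9.png

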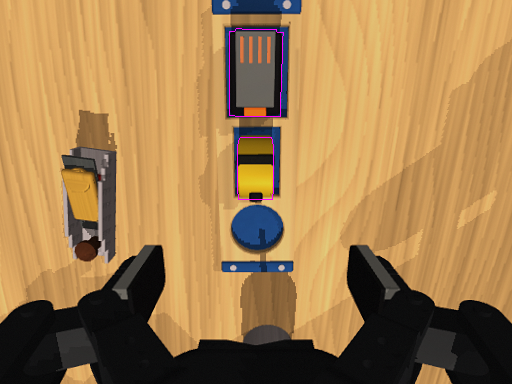

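>>> jog_arm(steps=[[[1,0,0,0,0.075,-0.005,-0.002],[1,0,0,0,0.07,0,0],[1,0.004,-0.025,0.007,0,0,0],[1,0.006,-0.033,0.01,0,0,0],[1,0.006,-0.033,0.01,0,0,0],[1,0.006,-0.033,0.01,0,0,0],[1,0.006,-0.033,0.01,0,0,0],[1,0.004,-0.03,0.009,0,0,0],[1,0,0,0,0,0,0],[1,0,0,0,0,0,0]]])

```text
time: 19.22
eef_pos: [646.7, 213.3, 169.9]
ee_rot: [2.202, 1.544, -2.616]
wrist_force: [-0.9, 0.1, 0.2]
gripper_width: 1.0
```

Run:
```python
from h import *
o=look(['block_plane'],'w11')
x=o['block_plane']
togo(x[0],x[1],80,x[2]-np.pi/2)
```

```text
block_plane noneTraceback (most recent call last):
  File "<stdin>", line 3, in <module>
KeyError: 'block_plane'
```

View pics/w11.png

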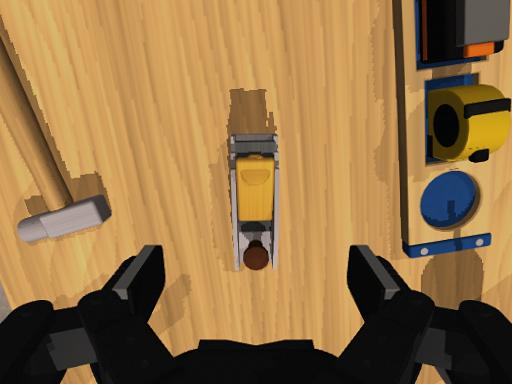

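Run:
```python
from h import *
o=look(['block_plane'],'w11')
p=cap('wrist')
print(unproj(p,[[231,134],[277,134],[237,270],[277,270]],6).round(1))
print(unproj(p,[[231,160],[278,160],[233,220],[278,220]],37).round(1))
x=o.get('block_plane',[648,241.8,1.48])
togo(x[0],x[1],80,x[2]-np.pi/2)
```

```text
block_plane [(0.71, [253, 201, 51, 135])] [647.115 242.549   1.479] iou 0.958
[[662.  171.3   6. ]
 [617.1 176.1   6. ]
 [674.2 320.2   6. ]
 [629.9 325.3   6. ]]
[[662.7 191.5  37. ]
 [620.6 196.   37. ]
 [668.1 249.   37. ]
 [625.5 253.8  37. ]]
t 19.47 tcp [645.6 213.7 173.9] phi 3.037 tilt 1.27 q6 -0.66 F [-1.1 -0.2 -0.2] w 1.001
turn [-0.0127 -0.0131 -0.0179] shift mm now-axes [93.5 -0.2 30.1] after-turn axes [93.9  1.1 28.9]
```

>>> jog_arm(steps=[[[1,0,0,0.026,-0.013,-0.013,-0.018],[1,0,0,0,0,0,0],[1,0.02,0,0,0,0,0],[1,0.03,0,0,0,0.003,0.004],[1,0.03,0,0,0,0.003,0.004],[1,0.01,0,0,0,0,0],[1,0,0,0,0,0,0]]])

```text
time: 20.05
eef_pos: [647.3, 242.6, 94.4]
ee_rot: [-1.021, 1.561, 0.464]
wrist_force: [-0.3, 0.2, 0.3]
gripper_width: 1.002
```

Run:
```python
from h import *
togo(647.1,242.5,9,1.479-np.pi/2)
```

```text
t 20.05 tcp [647.3 242.6  94.4] phi 3.056 tilt 0.58 q6 -0.68 F [-0.3  0.2  0.3] w 1.002
turn [0.0057 0.0053 0.0085] shift mm now-axes [85.4  0.9 -0.5] after-turn axes [85.4  0.2 -0.1]
```

>>> jog_arm(steps=[[[1,0,0,0,0.006,0.005,0.008],[1,0.02,0,0,0,0.002,0.003],[1,0.025,0.002,-0.001,0,0.003,0.004],[1,0.02,0.002,-0.001,0,0.003,0.004],[1,0,0,0,0,0,0],[1,0,0,0,0,0,0]]])

```text
time: 20.55
eef_pos: [649.1, 244.0, 42.1]
ee_rot: [-1.359, 1.564, 0.121]
wrist_force: [0.4, 0.8, 0.4]
gripper_width: 0.998
```

Run:
```python
from h import *
togo(647.1,242.5,9,1.479-np.pi/2)
```

```text
t 20.55 tcp [649.1 244.   42.1] phi 3.051 tilt 0.36 q6 -0.69 F [0.4 0.8 0.4] w 0.998
turn [0.0015 0.0013 0.0062] shift mm now-axes [33.1  2.1 -1.7] after-turn axes [33.1  1.9 -1.6]
```

>>> jog_arm(steps=[[[1,0.006,0.002,-0.002,0.001,0.001,0.006],[1,0.012,0.001,0,0,0.002,0.003],[1,0.01,0.001,0,0,0.001,0.002],[1,0,0,0,0,0,0],[1,0,0,0,0,0,0]]])

```text
time: 20.97
eef_pos: [648.7, 244.2, 19.4]
ee_rot: [-0.868, 1.565, 0.612]
wrist_force: [0.3, 0.4, -0.7]
gripper_width: 1.0
```

Run:
```python
from h import *
togo(647.1,242.5,9,1.479-np.pi/2)
```

```text
t 20.97 tcp [648.7 244.2  19.4] phi 3.051 tilt 0.32 q6 -0.68 F [ 0.3  0.4 -0.7] w 1.0
turn [0.0009 0.0036 0.0042] shift mm now-axes [10.4  1.4 -1.9] after-turn axes [10.4  1.4 -1.9]
```

>>> jog_arm(steps=[[[1,0.006,0.0015,-0.002,0.001,0.004,0.004],[1,0.003,0,0,0,0,0.001],[0,0,0,0,0,0,0],[-1,0,0,0,0,0,0],[-1,0,0,0,0,0,0],[-1,0,0,0,0,0,0],[-1,0,0,0,0,0,0],[-1,0,0,0,0,0,0],[-1,0,0,0,0,0,0]]], grip_force=70)

```text
time: 21.72
eef_pos: [647.5, 242.5, 10.1]
ee_rot: [2.791, 1.57, -2.013]
wrist_force: [1.0, 0.4, -0.9]
gripper_width: 0.503
```

Run:
```python
from h import *
togo(647.1,242.5,9,1.479-np.pi/2)
```

```text
t 21.72 tcp [647.5 242.5  10.1] phi 3.05 tilt 0.02 q6 -0.68 F [ 1.   0.4 -0.9] w 0.503
turn [ 0.0002 -0.0003 -0.0001] shift mm now-axes [ 1.1  0.4 -0.1] after-turn axes [ 1.1  0.4 -0.1]
```

>>> jog_arm(steps=[[[-1,-0.008,0,0,0,0,0],[-1,-0.02,0,0,0,0,0],[-1,-0.03,0,0,0,0,0],[-1,-0.035,0,0,0,0,0],[-1,-0.03,0,0,0,0,0],[-1,-0.02,0,0,0,0,0],[-1,0,0,0,0,0,0],[-1,0,0,0,0,0,0]]])

```text
time: 22.38
eef_pos: [637.6, 238.4, 145.0]
ee_rot: [1.995, 1.536, -2.816]
wrist_force: [-0.4, -0.4, -7.8]
gripper_width: 0.501
```

Run:
```python
from h import *
togo(446,-180,150,1.48-np.pi/2)
cap('wrist','w12')
```

```text
t 22.38 tcp [637.6 238.4 145. ] phi 3.043 tilt 1.98 q6 -0.68 F [-0.4 -0.4 -7.8] w 0.501
turn [-0.0074 -0.0141 -0.0315] shift mm now-axes [   5.9  149.7 -435.2] after-turn axes [  -5.   152.9 -434. ]
```

View pics/w12.png

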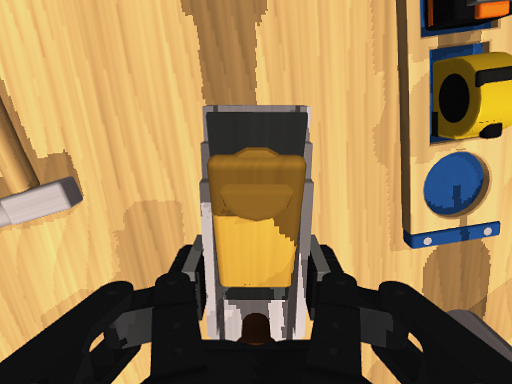

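>>> jog_arm(steps=[[[-1,0,0,0,-0.007,-0.014,-0.031],[-1,0,0.007,-0.02,0,0,0],[-1,0,0.013,-0.037,0,0,0],[-1,0,0.013,-0.037,0,0,0],[-1,0,0.013,-0.037,0,0,0],[-1,0,0.013,-0.037,0,0,0],[-1,0,0.013,-0.037,0,0,0],[-1,0,0.013,-0.037,0,0,0],[-1,0,0.013,-0.037,0,0,0],[-1,0,0.013,-0.037,0,0,0]]])

```text
time: 23.27
eef_pos: [481.0, -72.5, 122.1]
ee_rot: [1.883, 1.53, -2.912]
wrist_force: [0.2, -1.1, -5.8]
gripper_width: 0.501
```

Run:
```python
from h import *
togo(446,-175,150,1.48-np.pi/2)
```

```text
t 23.27 tcp [481.  -72.5 122.1] phi 3.059 tilt 2.33 q6 -0.27 F [ 0.2 -1.1 -5.8] w 0.501
turn [ 0.0081 -0.0126 -0.0386] shift mm now-axes [ -25.6   27.4 -105.3] after-turn axes [ -27.9   25.5 -105.2]
```

>>> jog_arm(steps=[[[-1,-0.01,0.007,-0.03,0.008,-0.012,-0.038],[-1,-0.01,0.008,-0.03,0,0,0],[-1,-0.008,0.008,-0.025,0,0,0],[-1,0,0.002,-0.01,0,0,0],[-1,0,0,0,0,0,0],[-1,0,0,0,0,0,0]]])

```text
time: 23.77
eef_pos: [429.1, -174.0, 140.4]
ee_rot: [1.601, 1.541, 3.068]
wrist_force: [-0.3, -0.5, -6.4]
gripper_width: 0.501
```

Run:
```python
from h import *
togo(446,-198,150,1.48-np.pi/2)
p=cap('wrist','w13'); pockets(p,'green')
```

```text
t 23.77 tcp [ 429.1 -174.   140.4] phi 3.038 tilt 1.71 q6 -0.07 F [-0.3 -0.5 -6.4] w 0.501
turn [-0.0133 -0.0007 -0.0298] shift mm now-axes [-10.2 -19.  -22.1] after-turn axes [ -9.6 -19.  -22.3]
[163  29 115  23] centroid [ 441.7 -293.9] rect [ 441.3 -293.5] [15.7 91.8] 85.0
[186  66  73 168] centroid [ 452.1 -243.6] rect [ 450.1 -199.7] [148.5  59.4] 84.2
```

View pics/w13.png

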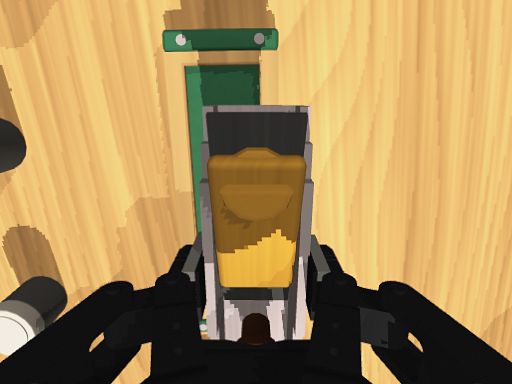

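>>> jog_arm(steps=[[[-1,0,-0.01,-0.01,-0.015,-0.001,-0.03],[-1,0.01,-0.01,-0.01,0,0,0],[-1,0.02,-0.001,0,0,0,0],[-1,0.01,0,0,0,0,0],[-1,0,0,0,0,0,0],[-1,0,0,0,0,0,0]]])

```text
time: 24.32
eef_pos: [449.2, -191.0, 94.1]
ee_rot: [1.351, 1.564, 2.843]
wrist_force: [0.4, 0.2, -6.0]
gripper_width: 0.501
```

Run:
```python
from h import *
togo(450,-197,60,1.473-np.pi/2)
p=cap('wrist','w14'); pockets(p,'green')
```

```text
t 24.32 tcp [ 449.2 -191.    94.1] phi 3.062 tilt 0.38 q6 -0.01 F [ 0.4  0.2 -6. ] w 0.501
turn [ 0.0182  0.0014 -0.0065] shift mm now-axes [34.1 -1.5 -6. ] after-turn axes [34.1 -1.4 -5.9]
[186  39 139  26] centroid [ 440.1 -293.5] rect [ 440.7 -293.5] [15.8 93. ] 84.4
[213  82  85  23] centroid [ 443.  -266.1] rect [ 442.9 -266.1] [14.8 59.2] 85.5
```

View pics/w14.png

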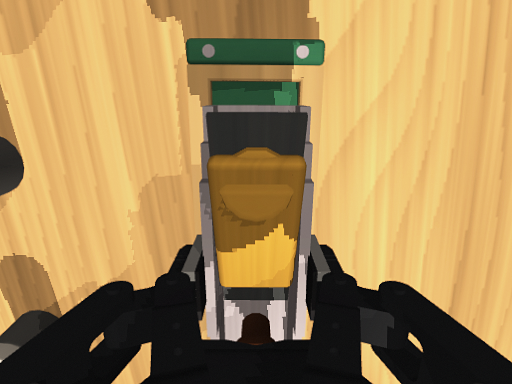

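Run:
```python
from h import *
p=cap('wrist'); T=toolT(); R=T[:3,:3]
# plane frame: z up = -toolx ; +x(knob) toward +y world ~ tool z
for h in (0,12,20,37):
    pts=[T[:3,3]+R@np.array([10.1-h,s*22,-69]) for s in(-1,1)]
    print(h,proj(p,np.array(pts)).round(1).tolist())
pts=[T[:3,3]+R@np.array([10.1-37,s*22,-41]) for s in(-1,1)]; print(proj(p,np.array(pts)).round(1).tolist())
```

```text
0 [[207.6, 105.0], [301.3, 105.0]]
12 [[203.6, 105.7], [305.2, 105.7]]
20 [[200.5, 106.2], [308.2, 106.2]]
37 [[192.5, 107.6], [315.9, 107.6]]
[[196.5, 183.3], [312.0, 183.4]]
```

>>> jog_arm(steps=[[[-1,0,0,-0.006,0.018,0.001,-0.006],[-1,0.012,0,0,0,0,0],[-1,0.015,0,0,0,0.002,0.003],[-1,0.01,0,0,0,0.001,0.003],[-1,0,0,0,0,0,0],[-1,0,0,0,0,0,0]]])

```text
time: 24.92
eef_pos: [453.5, -198.1, 61.5]
ee_rot: [-2.103, 1.562, -0.63]
wrist_force: [-0.1, 0.4, -6.6]
gripper_width: 0.499
```

Run:
```python
from h import *
togo(449.8,-197,18,1.473-np.pi/2)
```

```text
t 24.92 tcp [ 453.5 -198.1   61.5] phi 3.044 tilt 0.48 q6 -0.02 F [-0.1  0.4 -6.6] w 0.499
turn [-0.0003 -0.0043  0.0073] shift mm now-axes [43.4  4.1  1. ] after-turn axes [43.5  3.8  0.8]
```

>>> jog_arm(steps=[[[-1,0.005,0.004,0.001,0,-0.004,0.007],[-1,0.012,0,0,0,0,0.002],[-1,0.012,0,0,0,0,0.002],[-1,0,0,0,0,0,0],[-1,0,0,0,0,0,0]]])

```text
time: 25.33
eef_pos: [451.9, -197.3, 34.8]
ee_rot: [-1.621, 1.568, -0.148]
wrist_force: [-0.1, -1.4, -5.8]
gripper_width: 0.502
```

Run:
```python
from h import *
togo(449.8,-197,18,1.473-np.pi/2)
```

```text
t 25.33 tcp [ 451.9 -197.3   34.8] phi 3.044 tilt 0.16 q6 -0.02 F [-0.1 -1.4 -5.8] w 0.502
turn [ 0.     -0.0001  0.0029] shift mm now-axes [16.8  2.1  0.1] after-turn axes [16.8  2.1  0.1]
```

>>> jog_arm(steps=[[[-1,0.004,0.002,0,0,0,0.003],[-1,0.005,0,0,0,0,0],[-1,0.004,0,0,0,0,0.001],[-1,0,0,0,0,0,0],[-1,0,0,0,0,0,0]]])

```text
time: 25.75
eef_pos: [451.3, -197.4, 23.1]
ee_rot: [-1.683, 1.568, -0.21]
wrist_force: [-0.1, 0.4, -6.2]
gripper_width: 0.496
```

Run:
```python
from h import *
togo(449.8,-197,18,1.473-np.pi/2)
```

```text
t 25.75 tcp [ 451.3 -197.4   23.1] phi 3.044 tilt 0.18 q6 -0.02 F [-0.1  0.4 -6.2] w 0.496
turn [ 0.0005 -0.0004  0.0031] shift mm now-axes [5.  1.6 0.2] after-turn axes [5.1 1.6 0.2]
```

>>> jog_arm(steps=[[[-1,0.003,0.0015,0,0,0,0.003],[-1,0.002,0,0,0,0,0],[-1,0.001,0,0,0,0,0],[-1,0,0,0,0,0,0],[-1,0,0,0,0,0,0]]])

```text
time: 26.17
eef_pos: [450.9, -197.3, 18.3]
ee_rot: [-1.953, 1.569, -0.478]
wrist_force: [-0.3, -0.4, -6.1]
gripper_width: 0.501
```

Run:
```python
from h import *
togo(449.8,-197,18,1.473-np.pi/2)
```

```text
t 26.17 tcp [ 450.9 -197.3   18.3] phi 3.045 tilt 0.13 q6 -0.02 F [-0.3 -0.4 -6.1] w 0.501
turn [ 0.0014 -0.0008  0.0021] shift mm now-axes [0.3 1.1 0.2] after-turn axes [0.3 1.1 0.2]
```

>>> jog_arm(steps=[[[-1,0.0015,0.001,0,0,0,0.002],[-1,0.001,0,0,0,0,0],[-1,0,0,0,0,0,0]]])

```text
time: 26.42
eef_pos: [451.0, -197.3, 18.3]
ee_rot: [-2.245, 1.568, -0.77]
wrist_force: [0.9, -0.7, -6.4]
gripper_width: 0.5
```

Run:
```python
from h import *
togo(449.8,-197,18,1.473-np.pi/2)
```

```text
t 26.42 tcp [ 451.  -197.3   18.3] phi 3.046 tilt 0.14 q6 -0.02 F [ 0.9 -0.7 -6.4] w 0.5
turn [ 0.0022 -0.0015  0.0019] shift mm now-axes [0.3 1.2 0.2] after-turn axes [0.3 1.2 0.2]
```

>>> jog_arm(steps=[[[-1,0.002,0.001,0,0,0,0.002],[-1,0.002,0,0,0,0,0],[-1,0.002,0,0,0,0,0],[-1,0.002,0,0,0,0,0]]])

```text
time: 26.75
eef_pos: [451.2, -197.4, 17.9]
ee_rot: [-2.941, 1.567, -1.464]
wrist_force: [-4.4, 4.3, 14.4]
gripper_width: 0.502
```

Run:
```python
from h import *
togo(449.8,-197,18,1.473-np.pi/2)
```

```text
t 26.75 tcp [ 451.2 -197.4   17.9] phi 3.047 tilt 0.2 q6 -0.02 F [-4.4  4.3 14.4] w 0.502
turn [ 0.0035 -0.0035  0.0007] shift mm now-axes [-0.1  1.4  0.2] after-turn axes [-0.1  1.4  0.2]
```

On the floor now (force reversed). Release and rise.

>>> jog_arm(steps=[[[-1,0,0,0,0,0,0],[0.2,0,0,0,0,0,0],[0.6,0,0,0,0,0,0],[1,0,0,0,0,0,0],[1,0,0,0,0,0,0],[1,0,0,0,0,0,0],[1,-0.02,0,0,0,0,0],[1,-0.03,0,0,0,0,0],[1,-0.035,0,0,0,0,0]]])

```text
time: 27.5
eef_pos: [449.5, -197.2, 100.2]
ee_rot: [2.004, 1.561, -2.802]
wrist_force: [1.7, 0.0, -0.3]
gripper_width: 0.998
```

>>> jog_arm(steps=[[[1,-0.035,0,0,0,0,0],[1,-0.035,0,0,0,0,0],[1,-0.03,0,0,0,0,0],[1,-0.01,0,0,0,0,0],[1,0,0,0,0,0,0],[1,0,0,0,0,0,0]]])

```text
time: 28.0
eef_pos: [453.6, -197.9, 223.2]
ee_rot: [-2.29, 1.561, -0.811]
wrist_force: [-0.2, -0.1, -0.7]
gripper_width: 1.0
```

Run:
```python
from h import *
ZB[0]=8;look(['block_plane'],'w15');ZB[0]=0
p=cap('wrist'); pockets(p,'green')
togo(649,-252,190,1.473-np.pi/2)
```

```text
block_plane [(0.65, [258, 164, 44, 123]), (0.61, [268, 324, 68, 35])] [ 451.381 -197.727    1.472] iou 0.957
[217  69  85  16] centroid [ 440.6 -292.8] rect [ 441.1 -292.7] [15.1 90.4] 85.7
[233  95  54 130] centroid [ 432.7 -217.3] rect [ 449.2 -198. ] [151.4  59.6] 84.8
[234 160   4  65] centroid [ 480.3 -167.8] rect [ 480.6 -164.7] [79.4  2.7] 84.9
[235 237  50  41] centroid [460.  -77.6] rect [459.8 -77.2] [56.5 62.1] 84.9
[226 291  69  10] centroid [465. -22.] rect [464.1 -21.3] [13.9 90.1] 85.0
t 28.15 tcp [ 452.6 -197.7  221.3] phi 3.05 tilt 0.37 q6 -0.02 F [-0.2  0.9 -0.4] w 1.003
turn [ 0.0058 -0.006   0.0024] shift mm now-axes [  32.  -200.5  -35.8] after-turn axes [  31.3 -200.8  -34.8]
```

View pics/w15.png

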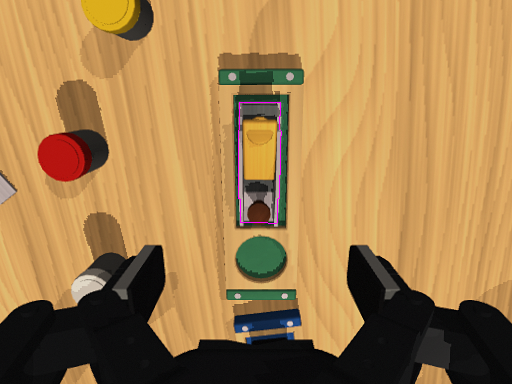

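>>> jog_arm(steps=[[[1,0.003,-0.02,-0.003,0.006,-0.006,0.002],[1,0.006,-0.035,-0.006,0,0,0],[1,0.006,-0.035,-0.006,0,0,0],[1,0.006,-0.035,-0.006,0,0,0],[1,0.006,-0.035,-0.006,0,0,0],[1,0.004,-0.03,-0.005,0,0,0],[1,0,-0.01,0,0,0,0],[1,0,0,0,0,0,0],[1,0,0,0,0,0,0]]])

```text
time: 28.9
eef_pos: [648.1, -249.8, 165.5]
ee_rot: [1.444, 1.537, 2.915]
wrist_force: [-0.9, -0.9, -1.4]
gripper_width: 1.003
```

Run:
```python
from h import *
o=look(['tub_red'],'w16')
x=o['tub_red']
togo(x[0],x[1],80,1.473-np.pi/2)
```

```text
tub_red [(0.65, [251, 200, 61, 63]), (0.44, [452, 203, 116, 214])] [ 6.50405e+02 -2.31444e+02  1.72000e-01] iou 0.944
t 29.0 tcp [ 647.4 -249.6  166.6] phi 3.042 tilt 1.91 q6 0.04 F [-0.7 -0.1 -0. ] w 0.997
turn [-0.0017  0.0044 -0.0331] shift mm now-axes [86.6 -4.1 18. ] after-turn axes [86.6 -1.3 18.4]
```

View pics/w16.png

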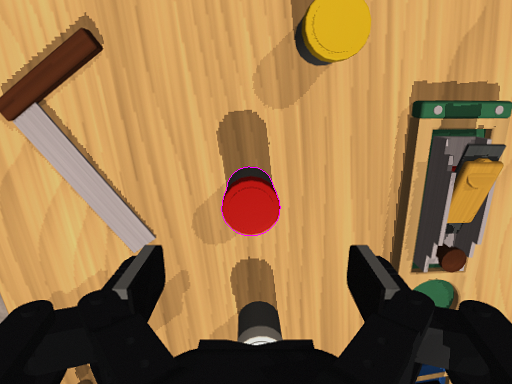

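>>> jog_arm(steps=[[[1,0,-0.002,0.018,-0.002,0.004,-0.033],[1,0,0,0,0,0,0],[1,0.02,0,0,0,0,0.002],[1,0.03,0.001,0,0,0,0.004],[1,0.02,0.001,0,0,0,0.004],[1,0,0,0,0,0,0],[1,0,0,0,0,0,0]]])

```text
time: 29.58
eef_pos: [644.7, -231.0, 102.9]
ee_rot: [2.327, 1.569, -2.481]
wrist_force: [0.8, 0.0, -0.3]
gripper_width: 1.004
```

Run:
```python
from h import *
togo(650.4,-231.4,24,1.473-np.pi/2)
```

```text
t 29.58 tcp [ 644.7 -231.   102.9] phi 3.046 tilt 0.1 q6 0.01 F [ 0.8  0.  -0.3] w 1.004
turn [ 0.0018 -0.0012 -0.0013] shift mm now-axes [78.9 -5.8  0.2] after-turn axes [78.9 -5.7  0.1]
```

>>> jog_arm(steps=[[[1,0,-0.006,0,0.002,-0.001,-0.001],[1,0.02,0.001,0,0,0,0.003],[1,0.025,0.002,0,0,0,0.004],[1,0.018,0.002,0,0,0,0.004],[1,0,0,0,0,0,0],[1,0,0,0,0,0,0]]])

```text
time: 30.08
eef_pos: [653.6, -233.5, 52.0]
ee_rot: [-1.902, 1.559, -0.427]
wrist_force: [-0.1, -0.4, -0.2]
gripper_width: 0.996
```

Run:
```python
from h import *
togo(650.4,-231.4,24,1.473-np.pi/2)
```

```text
t 30.08 tcp [ 653.6 -233.5   52. ] phi 3.045 tilt 0.65 q6 0.01 F [-0.1 -0.4 -0.2] w 0.996
turn [ 0.0015 -0.0037  0.0107] shift mm now-axes [28.   3.7  1.9] after-turn axes [28.   3.4  1.8]
```

>>> jog_arm(steps=[[[1,0.004,0.003,0.002,0.001,-0.004,0.011],[1,0.01,0,0,0,0,0.001],[1,0.01,0.001,0,0,0,0.002],[1,0,0,0,0,0,0],[1,0,0,0,0,0,0]]])

```text
time: 30.5
eef_pos: [654.0, -231.9, 33.0]
ee_rot: [-1.658, 1.564, -0.184]
wrist_force: [0.4, -0.2, -0.1]
gripper_width: 0.996
```

Run:
```python
from h import *
togo(650.4,-231.4,24,1.473-np.pi/2)
```

```text
t 30.5 tcp [ 654.  -231.9   33. ] phi 3.045 tilt 0.41 q6 0.01 F [ 0.4 -0.2 -0.1] w 0.996
turn [ 0.0012 -0.0006  0.0071] shift mm now-axes [8.9 3.7 0.2] after-turn axes [9.  3.6 0.1]
```

>>> jog_arm(steps=[[[1,0.006,0.0035,0,0,0,0.007],[1,0.002,0,0,0,0,0],[0,0,0,0,0,0,0],[-1,0,0,0,0,0,0],[-1,0,0,0,0,0,0],[-1,0,0,0,0,0,0],[-1,0,0,0,0,0,0],[-1,0,0,0,0,0,0]]], grip_force=45)

```text
time: 31.17
eef_pos: [650.5, -231.6, 24.6]
ee_rot: [-2.944, 1.57, -1.47]
wrist_force: [-0.5, -0.0, -0.3]
gripper_width: 0.574
```

Run:
```python
from h import *
togo(650.4,-231.4,24,1.473-np.pi/2)
```

```text
t 31.17 tcp [ 650.5 -231.6   24.6] phi 3.045 tilt 0.05 q6 0.01 F [-0.5 -0.  -0.3] w 0.574
turn [ 0.0014 -0.0008  0.0002] shift mm now-axes [0.6 0.1 0.2] after-turn axes [0.6 0.1 0.2]
```

>>> jog_arm(steps=[[[-1,-0.01,0,0,0,0,0],[-1,-0.02,0,0,0,0,0],[-1,-0.03,0,0,0,0,0],[-1,-0.035,0,0,0,0,0],[-1,-0.015,0,0,0,0,0],[-1,0,0,0,0,0,0],[-1,0,0,0,0,0,0]]])

```text
time: 31.75
eef_pos: [647.6, -231.0, 138.1]
ee_rot: [1.478, 1.562, 2.951]
wrist_force: [-0.4, -0.2, -1.3]
gripper_width: 0.571
```

Run:
```python
from h import *
togo(461,-78.5,135,1.473-np.pi/2)
cap('wrist','w17')
```

```text
t 31.75 tcp [ 647.6 -231.   138.1] phi 3.044 tilt 0.5 q6 0.01 F [-0.4 -0.2 -1.3] w 0.571
turn [-0.0001  0.0008 -0.0086] shift mm now-axes [  5.  200.6 133.6] after-turn axes [  3.1 200.6 133.6]
```

View pics/w17.png

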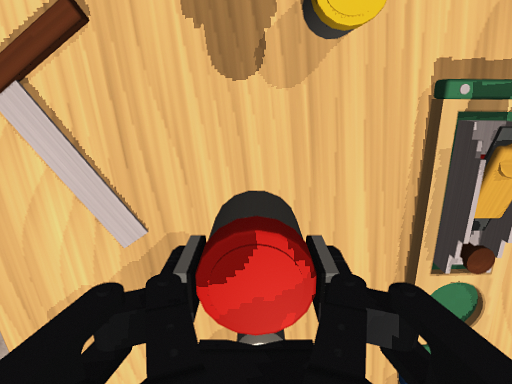

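>>> jog_arm(steps=[[[-1,0,0.015,0.01,0,0.001,-0.009],[-1,0,0.03,0.02,0,0,0],[-1,0,0.034,0.023,0,0,0],[-1,0,0.034,0.023,0,0,0],[-1,0,0.034,0.023,0,0,0],[-1,0,0.03,0.02,0,0,0],[-1,0,0.02,0.012,0,0,0],[-1,0,0,0,0,0,0],[-1,0,0,0,0,0,0]]])

```text
time: 32.55
eef_pos: [446.6, -78.8, 122.2]
ee_rot: [1.69, 1.542, -3.126]
wrist_force: [0.4, 0.2, -2.0]
gripper_width: 0.569
```

Run:
```python
from h import *
togo(461,-78.5,60,1.473-np.pi/2)
p=cap('wrist','w18'); pockets(p,'green')
```

```text
t 32.55 tcp [446.6 -78.8 122.2] phi 3.038 tilt 1.64 q6 -0.28 F [ 0.4  0.2 -2. ] w 0.569
turn [-0.0058 -0.0033 -0.0285] shift mm now-axes [ 61.8 -16.    2. ] after-turn axes [ 62.2 -14.3   1.7]
[196   0  76 139] centroid [ 435.6 -158.5] rect [ 451.5 -171.2] [100.7  59.4] 84.8
[200 154  74  62] centroid [461.9 -86.6] rect [461.5 -85.8] [62.6 45.2] 16.6
```

View pics/w18.png

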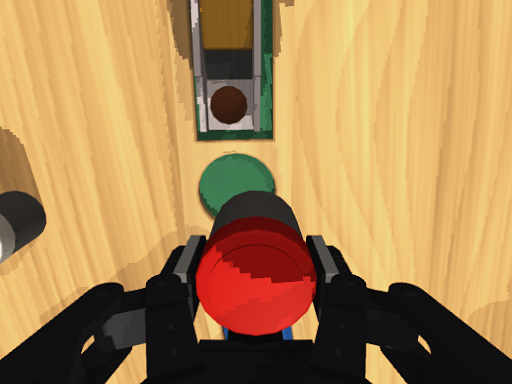

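```bash
cat > c.py <<'E'
from h import *
from scipy.optimize import least_squares
import sys
def rnd(col,box):
    p=cap('wrist'); im=p['image'].astype(int)
    m=((im[...,2]>im[...,0]+50) if col=='blue' else ((im[...,1]>im[...,0]+25)&(im[...,1]>im[...,2]+10)))
    x0,x1,y0,y1=box; k=np.zeros_like(m); k[y0:y1,x0:x1]=m[y0:y1,x0:x1]
    pts=[]
    for r in range(y0,y1):
        c=np.nonzero(k[r])[0]
        if len(c)>8: pts+= [[c.min()-.5,r],[c.max()+.5,r]]
    q=unproj(p,pts,8)[:,:2]
    f=least_squares(lambda v:np.hypot(q[:,0]-v[0],q[:,1]-v[1])-32,q.mean(0),loss='soft_l1')
    g=least_squares(lambda v:np.hypot(q[:,0]-v[0],q[:,1]-v[1])-v[2],[*q.mean(0),32],loss='soft_l1')
    print('R32',f.x.round(1),np.abs(f.fun).max().round(1),'free',g.x.round(1))
rnd(sys.argv[1],[int(a) for a in sys.argv[2:]])
E
python3 c.py green 190 280 145 189
```

```text
R32 [460.1 -77. ] 0.7 free [460.1 -76.8  32.2]
```

>>> jog_arm(steps=[[[-1,0,-0.014,0.002,-0.006,-0.003,-0.028],[-1,0.015,0,0,0,0,0],[-1,0.02,0,0,0,0,0.003],[-1,0.015,0,0,0,0,0.003],[-1,0,0,0,0,0,0],[-1,0,0,0,0,0,0]]])

```text
time: 33.15
eef_pos: [469.4, -81.9, 68.8]
ee_rot: [2.087, 1.569, -2.729]
wrist_force: [-0.7, -0.2, -2.1]
gripper_width: 0.57
```

Run:
```python
from h import *
togo(460.7,-77.8,32.5,1.473-np.pi/2)
```

```text
t 33.15 tcp [469.4 -81.9  68.8] phi 3.038 tilt 0.11 q6 -0.27 F [-0.7 -0.2 -2.1] w 0.57
turn [-0.006  -0.001  -0.0017] shift mm now-axes [36.3  9.   3.2] after-turn axes [36.3  9.   3.3]
```

>>> jog_arm(steps=[[[-1,0,0.009,0.003,-0.006,-0.001,-0.002],[-1,0.01,0,0,0,0,0.002],[-1,0.01,0.001,0,0,0,0.003],[-1,0,0,0,0,0,0],[-1,0,0,0,0,0,0]]])

```text
time: 33.57
eef_pos: [461.2, -78.2, 48.7]
ee_rot: [0.915, 1.57, 2.387]
wrist_force: [-0.2, 0.0, -0.2]
gripper_width: 0.569
```

Run:
```python
from h import *
togo(460.7,-77.8,32.5,1.473-np.pi/2)
```

```text
t 33.57 tcp [461.2 -78.2  48.7] phi 3.043 tilt 0.06 q6 -0.28 F [-0.2  0.  -0.2] w 0.569
turn [-0.0006  0.0007 -0.0009] shift mm now-axes [16.2  0.6  0.3] after-turn axes [16.2  0.6  0.3]
```

>>> jog_arm(steps=[[[-1,0.005,0,0,0,0,0.001],[-1,0.005,0.001,0,0,0,0.001],[-1,0.004,0,0,0,0,0],[-1,0,0,0,0,0,0],[-1,0,0,0,0,0,0]]])

```text
time: 33.98
eef_pos: [460.9, -77.9, 33.8]
ee_rot: [0.947, 1.569, 2.42]
wrist_force: [-0.3, -0.8, -1.1]
gripper_width: 0.57
```

Run:
```python
from h import *
togo(460.7,-77.8,32.5,1.473-np.pi/2)
```

```text
t 33.98 tcp [460.9 -77.9  33.8] phi 3.044 tilt 0.09 q6 -0.28 F [-0.3 -0.8 -1.1] w 0.57
turn [ 0.0001  0.001  -0.0013] shift mm now-axes [1.3 0.2 0. ] after-turn axes [1.3 0.2 0. ]
```

>>> jog_arm(steps=[[[-1,0.002,0,0,0,0,0],[-1,0.002,0,0,0,0,0],[-1,0.001,0,0,0,0,0]]])

```text
time: 34.23
eef_pos: [461.2, -77.8, 32.4]
ee_rot: [1.731, 1.569, -3.077]
wrist_force: [-0.6, -0.2, 1.2]
gripper_width: 0.572
```

Run:
```python
from h import *
togo(460.7,-77.8,32.5,1.473-np.pi/2)
```

```text
t 34.23 tcp [461.2 -77.8  32.4] phi 3.046 tilt 0.1 q6 -0.28 F [-0.6 -0.2  1.2] w 0.572
turn [ 0.002  -0.0003 -0.0017] shift mm now-axes [-0.1  0.5 -0.1] after-turn axes [-0.1  0.5 -0.1]
```

Down. Release.

>>> jog_arm(steps=[[[-1,0.001,0,0,0,0,0],[0.2,0,0,0,0,0,0],[0.6,0,0,0,0,0,0],[1,0,0,0,0,0,0],[1,0,0,0,0,0,0],[1,0,0,0,0,0,0],[1,-0.02,0,0,0,0,0],[1,-0.03,0,0,0,0,0],[1,-0.035,0,0,0,0,0]]])

```text
time: 34.98
eef_pos: [457.5, -78.3, 113.3]
ee_rot: [1.794, 1.554, -3.015]
wrist_force: [1.1, 0.7, 0.4]
gripper_width: 0.999
```

>>> jog_arm(steps=[[[1,-0.035,0,0,0,0,0],[1,-0.035,0,0,0,0,0],[1,-0.03,0,0,0,0,0],[1,-0.01,0,0,0,0,0],[1,0,0,0,0,0,0],[1,0,0,0,0,0,0]]])

```text
time: 35.48
eef_pos: [461.7, -78.2, 235.6]
ee_rot: [2.15, 1.568, -2.658]
wrist_force: [-0.4, 0.1, 0.5]
gripper_width: 0.999
```

Run:
```python
from h import *
ZB[0]=8;look(['tub_red'],'w19');ZB[0]=0
togo(570,-390,200,1.473-np.pi/2)
```

```text
tub_red [(0.72, [256, 169, 48, 51])] [ 4.61548e+02 -7.77890e+01  1.14000e-01] iou 0.944
t 35.58 tcp [461.1 -78.3 234.3] phi 3.046 tilt 0.33 q6 -0.28 F [ 0.2 -0.8 -0.2] w 1.002
turn [ 0.0019 -0.0023 -0.0053] shift mm now-axes [  34.3 -138.5 -299.7] after-turn axes [  34.3 -138.8 -299.5]
```

View pics/w19.png

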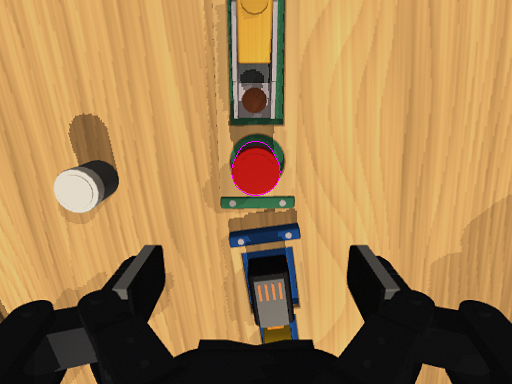

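>>> jog_arm(steps=[[[1,0.003,-0.008,-0.017,0.002,-0.002,-0.005],[1,0.003,-0.016,-0.035,0,0,0],[1,0.003,-0.016,-0.035,0,0,0],[1,0.003,-0.016,-0.035,0,0,0],[1,0.003,-0.016,-0.035,0,0,0],[1,0.003,-0.016,-0.035,0,0,0],[1,0.003,-0.016,-0.035,0,0,0],[1,0.003,-0.016,-0.035,0,0,0],[1,0.003,-0.016,-0.034,0,0,0],[1,0,0,0,0,0,0]]])

```text
time: 36.42
eef_pos: [564.3, -396.3, 178.9]
ee_rot: [1.346, 1.532, 2.826]
wrist_force: [-0.2, 0.5, -0.2]
gripper_width: 1.0
```

Run:
```python
from h import *
o=look(['tub_yellow'],'w20')
x=o['tub_yellow']
togo(x[0],x[1],100,1.473-np.pi/2)
```

```text
tub_yellow [(0.56, [246, 207, 54, 65])] [ 5.71816e+02 -3.67382e+02  1.87000e-01] iou 0.949
t 36.52 tcp [ 563.1 -392.   180.1] phi 3.053 tilt 2.29 q6 0.28 F [ 0.3  1.  -0.4] w 1.004
turn [ 0.0088  0.0103 -0.0386] shift mm now-axes [80.1 -9.5 24.4] after-turn axes [80.1 -6.2 25.3]
```

View pics/w20.png

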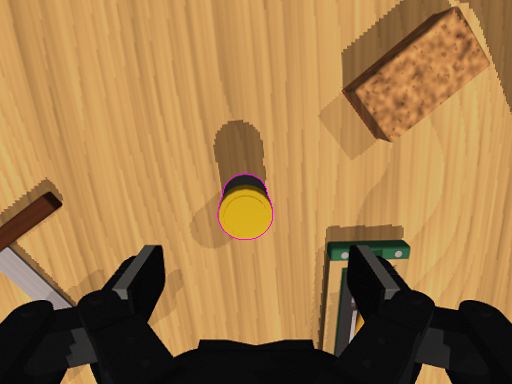

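>>> jog_arm(steps=[[[1,0,-0.006,0.024,0.009,0.01,-0.038],[1,0,0,0,0,0,0],[1,0.02,0,0,0,0,0.002],[1,0.03,0.001,0,0,0,0.004],[1,0.02,0.001,0,0,0,0.004],[1,0,0,0,0,0,0],[1,0,0,0,0,0,0]]])

```text
time: 37.1
eef_pos: [566.6, -358.8, 107.3]
ee_rot: [1.456, 1.556, 2.938]
wrist_force: [0.4, -0.7, 1.0]
gripper_width: 1.001
```

Run:
```python
from h import *
x=look(['tub_yellow'],'w21')
togo(571.8,-367.4,24,1.473-np.pi/2)
```

```text
tub_yellow [(0.76, [246, 193, 75, 84])] [ 5.71632e+02 -3.67586e+02  3.29000e-01] iou 0.928
t 37.2 tcp [ 567.1 -359.2  108. ] phi 3.051 tilt 0.75 q6 0.23 F [ 0.8 -0.1  0.2] w 1.004
turn [ 0.0076  0.0015 -0.0129] shift mm now-axes [83.9 -6.5 -7.9] after-turn axes [84.  -5.5 -7.7]
```

>>> jog_arm(steps=[[[1,0,-0.0055,-0.0075,0.008,0.001,-0.013],[1,0.02,0.001,0,0,0,0.003],[1,0.025,0.002,0,0,0,0.004],[1,0.018,0.002,0,0,0,0.004],[1,0,0,0,0,0,0],[1,0,0,0,0,0,0]]])

```text
time: 37.7
eef_pos: [575.4, -372.3, 55.5]
ee_rot: [-2.113, 1.555, -0.64]
wrist_force: [0.1, 0.2, 0.4]
gripper_width: 1.002
```

Run:
```python
from h import *
togo(571.7,-367.5,24,1.473-np.pi/2)
```

```text
t 37.7 tcp [ 575.4 -372.3   55.5] phi 3.044 tilt 0.92 q6 0.24 F [0.1 0.2 0.4] w 1.002
turn [-0.     -0.0083  0.0137] shift mm now-axes [31.4  4.6  4.7] after-turn axes [31.5  4.1  4.4]
```

>>> jog_arm(steps=[[[1,0.004,0.004,0.0045,0,-0.008,0.014],[1,0.012,0,0,0,0,0.001],[1,0.01,0.001,0,0,0,0.002],[1,0,0,0,0,0,0],[1,0,0,0,0,0,0]]])

```text
time: 38.12
eef_pos: [574.2, -369.1, 33.0]
ee_rot: [-2.056, 1.565, -0.583]
wrist_force: [0.5, 0.9, -0.3]
gripper_width: 1.002
```

Run:
```python
from h import *
togo(571.7,-367.5,24,1.473-np.pi/2)
```

```text
t 38.12 tcp [ 574.2 -369.1   33. ] phi 3.044 tilt 0.35 q6 0.24 F [ 0.5  0.9 -0.3] w 1.002
turn [-0.0001 -0.0029  0.0054] shift mm now-axes [9.  2.7 1.3] after-turn axes [9.  2.6 1.3]
```

>>> jog_arm(steps=[[[1,0.006,0.0025,0.001,0,-0.003,0.005],[1,0.002,0,0,0,0,0],[0,0,0,0,0,0,0],[-1,0,0,0,0,0,0],[-1,0,0,0,0,0,0],[-1,0,0,0,0,0,0],[-1,0,0,0,0,0,0],[-1,0,0,0,0,0,0]]])

```text
time: 38.78
eef_pos: [572.1, -367.8, 24.9]
ee_rot: [-1.555, 1.57, -0.082]
wrist_force: [-0.8, -0.6, -0.3]
gripper_width: 0.569
```

Run:
```python
from h import *
togo(571.7,-367.5,24,1.473-np.pi/2)
```

```text
t 38.78 tcp [ 572.1 -367.8   24.9] phi 3.044 tilt 0.07 q6 0.24 F [-0.8 -0.6 -0.3] w 0.569
turn [0.0003 0.     0.0012] shift mm now-axes [0.9 0.4 0.3] after-turn axes [0.9 0.4 0.3]
```

>>> jog_arm(steps=[[[-1,-0.01,0,0,0,0,0],[-1,-0.02,0,0,0,0,0],[-1,-0.03,0,0,0,0,0],[-1,-0.035,0,0,0,0,0],[-1,-0.03,0,0,0,0,0],[-1,-0.02,0,0,0,0,0],[-1,0,0,0,0,0,0],[-1,0,0,0,0,0,0]]])

```text
time: 39.45
eef_pos: [569.4, -367.0, 176.9]
ee_rot: [1.152, 1.564, 2.624]
wrist_force: [0.9, -0.1, -2.5]
gripper_width: 0.571
```

Run:
```python
from h import *
togo(449,255,165,1.616-np.pi/2)
```

```text
t 39.45 tcp [ 569.4 -367.   176.9] phi 3.043 tilt 0.37 q6 0.24 F [ 0.9 -0.1 -2.5] w 0.571
turn [-0.1441  0.0031 -0.0057] shift mm now-axes [ 14.6 181.1 607. ] after-turn axes [ 11.9  92.2 626.8]
```

>>> jog_arm(steps=[[[-1,0,0,0,-0.072,0.003,-0.006],[-1,0,0,0,-0.072,0,0],[-1,0,0.003,0.018,0,0,0],[-1,0,0.006,0.038,0,0,0],[-1,0,0.006,0.038,0,0,0],[-1,0,0.006,0.038,0,0,0],[-1,0,0.006,0.038,0,0,0],[-1,0,0.006,0.038,0,0,0],[-1,0,0.006,0.038,0,0,0],[-1,0,0.006,0.038,0,0,0]]])

```text
time: 40.28
eef_pos: [500.3, -80.4, 163.5]
ee_rot: [1.345, 1.548, 2.952]
wrist_force: [1.1, 0.2, -1.8]
gripper_width: 0.57
```

Run:
```python
from h import *
togo(449,255,165,1.616-np.pi/2)
```

```text
t 40.28 tcp [500.3 -80.4 163.5] phi -3.105 tilt 1.29 q6 -0.12 F [ 1.1  0.2 -1.8] w 0.57
turn [-0.0088  0.0051 -0.0219] shift mm now-axes [  1.1  39.1 337. ] after-turn axes [ -1.5  36.1 337.3]
```

>>> jog_arm(steps=[[[-1,-0.001,0.004,0.038,-0.009,0.005,-0.022],[-1,0,0.004,0.038,0,0,0],[-1,0,0.004,0.038,0,0,0],[-1,0,0.004,0.038,0,0,0],[-1,0,0.004,0.038,0,0,0],[-1,0,0.004,0.038,0,0,0],[-1,0,0.004,0.038,0,0,0],[-1,0,0.002,0.025,0,0,0],[-1,0,0,0,0,0,0],[-1,0,0,0,0,0,0]]])

```text
time: 41.12
eef_pos: [441.9, 225.3, 154.0]
ee_rot: [1.919, 1.551, -2.74]
wrist_force: [-0.4, -0.1, -2.3]
gripper_width: 0.573
```

Run:
```python
from h import *
togo(449,261,100,1.616-np.pi/2)
p=cap('wrist','w22'); pockets(p,'blue')
```

```text
t 41.12 tcp [441.9 225.3 154. ] phi -3.088 tilt 1.16 q6 -0.74 F [-0.4 -0.1 -2.3] w 0.573
turn [ 0.008 -0.007 -0.019] shift mm now-axes [ 53.6 -10.   35.6] after-turn axes [54.  -8.7 35.3]
[232  81  42  87] centroid [433.3 165. ] rect [431.5 172.2] [35.8 76.1] 26.2
[213 184  56  36] centroid [459.4 243.3] rect [457.4 244.7] [59.2 21.8] 29.6
```

View pics/w22.png

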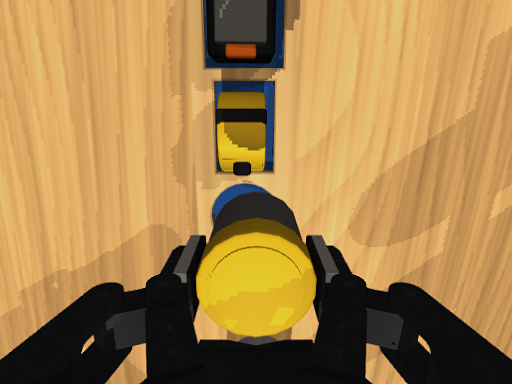

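```bash
python3 c.py blue 205 280 183 196
python3 - <<'E'
from h import *
togo(449,261,100,1.616-np.pi/2)
E
```

```text
R32 [447.7 263. ] 10.0 free [447.4 265.8  34.4]
t 41.22 tcp [442.4 224.1 154.2] phi -3.09 tilt 1.14 q6 -0.74 F [ 0.7 -1.2 -1.4] w 0.569
turn [ 0.006  -0.0069 -0.0186] shift mm now-axes [53.8 -9.5 36.8] after-turn axes [54.2 -8.3 36.5]
```

>>> jog_arm(steps=[[[-1,0,-0.004,0.018,0.006,-0.007,-0.019],[-1,0,-0.004,0.018,0,0,0],[-1,0.015,0,0,0,0,0],[-1,0.025,0,0,0,0.002,0.003],[-1,0.02,0,0,0,0.002,0.003],[-1,0,0,0,0,0,0],[-1,0,0,0,0,0,0]]])

```text
time: 41.8
eef_pos: [451.9, 257.7, 92.4]
ee_rot: [2.264, 1.563, -2.413]
wrist_force: [0.3, 0.1, -1.1]
gripper_width: 0.574
```

Run:
```python
from h import *
togo(448.7,261.7,33,1.616-np.pi/2)
```

```text
t 41.8 tcp [451.9 257.7  92.4] phi -3.106 tilt 0.43 q6 -0.79 F [ 0.3  0.1 -1.1] w 0.574
turn [-0.0092 -0.0048 -0.0058] shift mm now-axes [59.4  2.7  4.4] after-turn axes [59.4  3.   4.1]
```

>>> jog_arm(steps=[[[-1,0.005,0.003,0.004,-0.009,-0.005,-0.006],[-1,0.015,0,0,0,0,0],[-1,0.015,0,0,0,0.002,0.003],[-1,0,0,0,0,0,0],[-1,0,0,0,0,0,0]]])

```text
time: 42.22
eef_pos: [451.7, 263.8, 61.0]
ee_rot: [-0.834, 1.564, 0.782]
wrist_force: [0.7, -0.5, -0.6]
gripper_width: 0.571
```

Run:
```python
from h import *
togo(448.7,261.7,33,1.616-np.pi/2)
p=cap('wrist','w23')
```

```text
t 42.22 tcp [451.7 263.8  61. ] phi -3.096 tilt 0.41 q6 -0.79 F [ 0.7 -0.5 -0.6] w 0.571
turn [-0.      0.0049  0.0053] shift mm now-axes [28.   3.3 -2.1] after-turn axes [28.   3.1 -1.9]
```

View pics/w23.png

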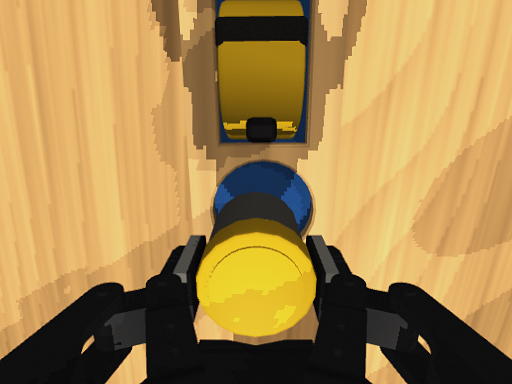

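```bash
python3 c.py blue 205 325 155 194
python3 - <<'E'
from h import *
togo(448.7,261.7,33,1.616-np.pi/2)
E
```

```text
R32 [447.5 262.1] 0.8 free [447.4 263.5  33. ]
t 42.32 tcp [451.7 263.9  61.3] phi -3.097 tilt 0.44 q6 -0.79 F [-0.4  0.4 -0.7] w 0.573
turn [-0.0002  0.0054  0.0056] shift mm now-axes [28.2  3.3 -2.2] after-turn axes [28.3  3.1 -2. ]
```

Target refined to about (448.2, 262).

>>> jog_arm(steps=[[[-1,0.005,0.0035,-0.0015,0,0.005,0.006],[-1,0.008,0,0,0,0.001,0.002],[-1,0.007,0,0,0,0.001,0.002],[-1,0,0,0,0,0,0],[-1,0,0,0,0,0,0]]])

```text
time: 42.73
eef_pos: [449.2, 263.4, 42.4]
ee_rot: [0.416, 1.569, 2.032]
wrist_force: [0.5, -0.2, -0.9]
gripper_width: 0.571
```

Run:
```python
from h import *
togo(448.2,262,33,1.616-np.pi/2)
```

```text
t 42.73 tcp [449.2 263.4  42.4] phi -3.096 tilt 0.12 q6 -0.79 F [ 0.5 -0.2 -0.9] w 0.571
turn [ 0.0004  0.0019 -0.0008] shift mm now-axes [ 9.3  1.  -1.4] after-turn axes [ 9.4  1.  -1.4]
```

>>> jog_arm(steps=[[[-1,0.004,0.001,-0.001,0,0.002,0],[-1,0.004,0,0,0,0,0],[-1,0.002,0,0,0,0,0],[-1,0,0,0,0,0,0]]])

```text
time: 43.07
eef_pos: [448.7, 262.7, 32.7]
ee_rot: [-3.026, 1.57, -1.409]
wrist_force: [-0.2, -0.3, -0.9]
gripper_width: 0.566
```

Run:
```python
from h import *
togo(448.2,262,33,1.616-np.pi/2)
```

```text
t 43.07 tcp [448.7 262.7  32.7] phi -3.095 tilt 0.03 q6 -0.8 F [-0.2 -0.3 -0.9] w 0.566
turn [ 0.0013 -0.0005  0.0001] shift mm now-axes [-0.3  0.5 -0.7] after-turn axes [-0.3  0.5 -0.7]
```

>>> jog_arm(steps=[[[-1,0.002,0,0,0,0,0],[-1,0.001,0,0,0,0,0],[0.2,0,0,0,0,0,0],[0.6,0,0,0,0,0,0],[1,0,0,0,0,0,0],[1,0,0,0,0,0,0],[1,0,0,0,0,0,0],[1,-0.02,0,0,0,0,0],[1,-0.03,0,0,0,0,0],[1,-0.035,0,0,0,0,0]]])

```text
time: 43.9
eef_pos: [445.4, 259.4, 112.1]
ee_rot: [2.369, 1.552, -2.297]
wrist_force: [0.8, 0.4, 1.0]
gripper_width: 1.002
```

>>> jog_arm(steps=[[[1,-0.035,0,0,0,0,0],[1,-0.035,0,0,0,0,0],[1,-0.03,0,0,0,0,0],[1,-0.01,0,0,0,0,0],[1,0,0,0,0,0,0],[1,0,0,0,0,0,0]]])

```text
time: 44.4
eef_pos: [448.8, 262.2, 234.2]
ee_rot: [2.697, 1.565, -1.968]
wrist_force: [-0.1, -0.1, -0.7]
gripper_width: 0.997
```

Run:
```python
from h import *
ZB[0]=8;look(['tub_yellow','tape_measure'],'w24');ZB[0]=0
togo(300,262,260)
cap('scene','s2'); cap('top','t2')
```

```text
tub_yellow [(0.74, [255, 170, 46, 49])] [4.48672e+02 2.63912e+02 2.47000e-01] iou 0.957
tape_measure [(0.66, [255, 87, 41, 72])] [453.602 180.269   1.625] iou 0.964
t 44.55 tcp [448.1 261.6 232.3] phi -3.095 tilt 0.57 q6 -0.8 F [ 0.5  0.3 -1. ] w 0.998
turn [ 0.     -0.0081 -0.0057] shift mm now-axes [-26.9 148.1   7.1] after-turn axes [-27.7 147.9   7.4]
```

View pics/w24.png

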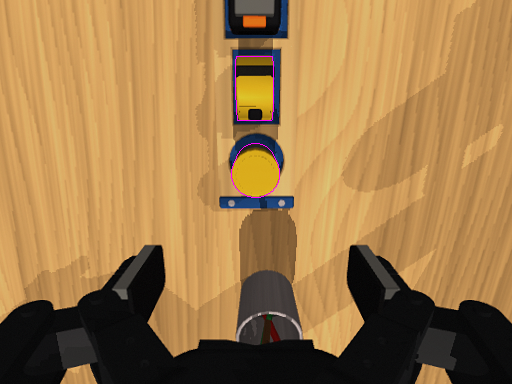

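View pics/s2.png

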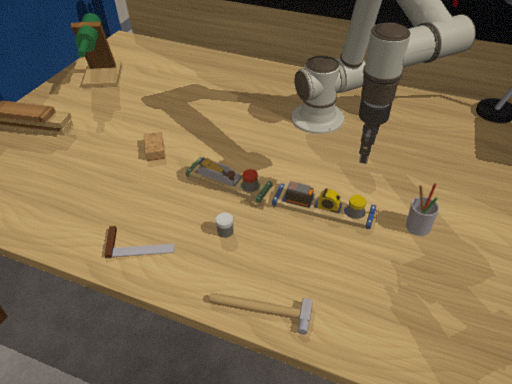

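Run:
```python
from h import *
for n in ['top','scene']:
    p=cap(n)
    for name in ['battery','tape_measure','tub_yellow','block_plane','tub_red','tub_white','sanding_block','pencil_pot']:
        ZB[0]=0 if name in('tub_white','sanding_block','pencil_pot') else 8
        r=nets.cut_out(name,p)
        if not r: print(n,name,'none'); continue
        x,i=fit(name,[(p,r[0]['pixels'])]); print(n,name,round(r[0]['conf'],2),x.round(2),round(i,3))
```

```text
top battery 0.65 [455.89  85.05   1.62] 0.904
top tape_measure 0.83 [451.43 180.71   1.6 ] 0.936
top tub_yellow 0.68 [4.4772e+02 2.6497e+02 2.0000e-02] 0.95
top block_plane 0.78 [ 449.86 -193.72    1.46] 0.899
top tub_red 0.47 [ 4.6013e+02 -7.6560e+01  8.0000e-02] 0.813
top tub_white 0.57 [ 6.5695e+02 -7.2180e+01  1.6000e-01] 0.939
top sanding_block 0.64 [ 399.24 -468.62    0.62] 0.932
top pencil_pot none
scene battery 0.68 [452.56  84.85   1.67] 0.923
scene tape_measure 0.72 [491.37 -40.82   1.69] 0.267
scene tub_yellow 0.93 [4.4424e+02 2.5991e+02 1.9000e-01] 0.852
scene block_plane 0.65 [ 444.93 -201.16    1.46] 0.832
scene tub_red 0.77 [ 4.5761e+02 -8.0950e+01  1.4000e-01] 0.893
scene tub_white 0.77 [ 6.5327e+02 -7.6460e+01  1.1000e-01] 0.917
scene sanding_block 0.58 [ 402.45 -477.4     0.65] 0.886
scene pencil_pot 0.75 [4.1863e+02 4.4669e+02 1.6000e-01] 0.893
```

Run:
```python
from cell import order
print(order.sign_off())
```

```text
the job is handed in; nothing more can be done
None
```

Both kits are made up and the job was handed in at about 45 s of the 120 s allowed. The battery, tape measure and yellow-lidded tub are on the blue board. The block plane and red-lidded tub are on the green board. Each was lowered into its pocket in the gripper and released there.

**Position:** the last wrist-camera fits put all five within about 3 mm of their pocket centres. The pictures show them upright and down in the pockets. On release, the wrist force showed the block plane and red tub touching the floor. For the other three I relied on gripper height and the pictures.

**Bystanders:** I did not touch the white-lidded tub, the sanding block or the pencil pot. The last fits put each within about 9 mm of its start, which is camera and fitting noise.

**Checks that failed or disagreed:**
- In the last pictures, the scene-camera fit of the tape measure was false, with an overlap of only 0.27. The wrist and top cameras agree that it is in its pocket.
- The network missed the pencil pot in the last top picture; the scene camera found it where it started.
- The scene and top cameras differ from each other by about 3–9 mm, so I worked from the wrist camera.

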